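Change the batch at the cup sealer

ROBOT

A 7-joint arm with a two-finger parallel gripper is mounted at the origin on the work surface. World frame = base frame: x ahead of the robot, y to its left, z up, the work surface at z = 0. Lengths are in m, angles in rad, forces in N, time in s.
With the tool pointing down it reaches from about 0.4 to 0.85 m from the base axis. Payload 6.9 kg.
Tool frame: the origin (TCP) lies midway between the tips of the shut fingers; the grasp point (between the pads) lies 19 mm behind it; z points along the fingers, y is the direction in which the jaws open and shut (so a half turn about z gives the same grasp; the last joint's range is limited). The gripper opens to 85 mm and grips with 20 to 120 N. Pads are 22 mm wide; open, the fingers measure 114 mm over their backs; the gripper's body (76 mm by 85 mm) begins 54 mm behind the grasp point. The pads swing forward as they close: fully open they stand 13 mm farther back than shut.
Start: joints at [1.268, 0.507, -0.238, 1.5, 0.126, 1.149, -0.155], TCP at [0.248, -0.574, 0.231] pointing down, gripper open.
Joint ranges: [-3.08, 3.08], [-0.24, 2.05], [-1.43, 1.35], [0, 2.5], [-1.52, 4.66], [0.17, 1.96], [-2.89, 2.89]. Speed limits (rad/s): [2.39, 2.39, 3.14, 3.14, 3.14, 3.14, 3.14].

INTERFACE

Orientations are given as a rotation vector (axis times angle).
In Python, from rig import arm, camera, camera_model, finder gives the robot as it stands. The module is installed in compiled form; this text tells all that it offers.
- The arm moves only by the tool carry_out, never from a script. Its argument "series" is a list of rows, each a list of 3 entries, a list of its own where there are three numbers: the opening, from 0 (shut) to 1 (fully open), then the shift along the tool's x, y, z in cm, then the turn, a rotation vector about the tool's x, y, z in degrees. In form: [[gripper, [tx, ty, tz], [wx, wy, wz]], ...]. A call has 1 to 20 rows; each row is the pose to reach, as a shift and turn from the pose measured when the call began, along the tool's axes at that moment; what a row does not reach only later rows make up. A row lasts 1/8 s, in which the tool goes at most 62.5 mm and 10.7 degrees, less where a joint would pass 70% of its speed; a pose out of reach is approached as far as the arm can. A call with a gripper value outside its range is refused whole. The fingers move at their own pace and stop on an object; "force" is the grip in N (left out, the last holds). Time passes only in rows, so rows that repeat a pose let the fingers close. It gives the time, the measured TCP pose, the force and the opening at its end, in the units of the state.
- arm.get_state(): the state, without advancing time (a new reading comes with each control period).
- camera(name): name is "scene" or "top" or "wrist"; returns the picture (420x560x3 uint8, red, green, blue); there is no depth.
- camera_model(name): a dict with "intrinsics" (3x3 intrinsics, pixels), "k1" (the pictures are not rectified: a ray, as slopes to the right and down, at radius r is drawn at 1 + k1 r^2 times it, then the intrinsics apply), "extrinsics" (4x4, takes a point from camera to world coordinates). Camera axes: x right, y down, z forward; pixel columns grow to the right and rows downward; lengths in m; the calibration is good to about 2 mm. A picture is of the moment at which its call begins: read the wrist's pose just before it. camera_model takes no time and is no camera call; for the wrist camera it gives the pose at the moment of the call.
- arm.finish_job(): hands the job in, once; it reports no verdict.
Trained networks look in the newest picture that a camera, given by its name, has taken for a name from the list of things; names that differ only in an ending like _2 or _b are one class to them, and where a whole thing is asked for, a point or a joint stands for the part that bears it (a point fixed in the world has none). Each returns a list of dicts, best first, with "score" (0 to 1); they miss things now and then, are a little off and sometimes report something else, mostly with a low value. They report only what shows in the picture. A call takes as long as a camera call.
- finder.find_in(camera, query): "position" ([column, row] in pixels, amid what is visible of it).
The state is a dict: "time_s": time; "qpos": joint angles; "qvel": joint speeds; "joint_efforts": joint torques, N m; "ee_pos": TCP position; "eef_rot": TCP orientation; "force": force on the tool from outside, world axes, zero at the start; "ft_torque": the same for the moment, N m; "opening": finger opening in m.
Only numpy, scipy, OpenCV 4.12 (cv2) and the standard library are available. Lean on these libraries where they do the work, as an engineer would, in place of code of your own. Each camera call takes 0.05 s, during which the arm holds its last target. There are 200 camera calls.

TASK

Change the batch at the cup sealer: draw the sprung lock toggle out and flip it over to release the tray, slide the tray fully out from under the sealing head, and stand every foil-lidded sealed tub upright in the outfeed tray at the left. Stand every fresh open tub upright on the floor of the loading tray, each in a bay of its own, then slide the tray fully home under the head, draw the toggle out and flip it back so that it springs in and locks. Leave the tools and other things on the table alone.

Things in the scene. Friction and masses are not known exactly. Their poses are not given: they have to be found in the camera images.
- lock_bat (a joint): Swing of the sprung lock toggle, rad: 0 = locked (bat leans 0.45 rad from upright towards machine +x, the tray), 0.9 = released (leans 0.45 rad to -x). Axis: machine y through lock_pivot; 0.06 N m friction holds it. Two brass teeth stop the swing half way unless the bat is first drawn out along its own length by 9 mm or more and kept out past upright; a spring then draws it in.
- lock_pull (a joint): How far the bat is drawn out along its own length, m: 0 = in, 0.013 = stop. Its spring pulls it in with 5 N at 0, 8 N at the stop.
- bat_grip (a point): Middle of the bat's black grip, a flat block 18 mm (along the swing) x 14 mm (along the machine's y: pinch it on these faces) x 30 mm long; 77 mm from the pivot along the bat when it is in. Axes are the machine's when locked and turn with the swing.
- lock_pivot (a point): The toggle's hinge axis, 45 mm above the table, on the front (robot) edge of the machine beside the tray's home place, at x -115, y +130 mm of the machine; axes as sealer.
- sealer: Cup sealer: steel base plate 300 (x) x 460 (y) x 20 mm; origin at table height mid-plate; x away from the robot, y to the left along the tray's slide. Sealing head over the tray's home place: x -50 to 125, y 40 to 220 mm, underside 90, top 123 mm up; on it an air cylinder (44 mm wide, at x 60, y 130) to 180 mm; two posts behind. Tubs clear the head by 18 mm.
- shuttle (a joint): Travel of the tray along the machine's -y, m: 0 = home under the head, 0.23 = fully out (stops at both ends); 2 N of friction. A dog on the toggle meets a lug on the tray: while locked the tray moves only 4 mm, and the toggle locks only with the tray home.
- tray_mid (a point): Middle of the loading tray's floor (top face, 32 mm above the table); axes as sealer; moves with the tray. The tray is 163 mm square over all; 3 mm thick ribs, 8 mm high, edge it and part it into four bays 77 mm square, their centres at x = +-40 mm, y = +-40 mm from this point.
- tray_handle (a point): On the tray's upright black handle post, 18 mm (x) x 14 mm (y), 30 mm outside the tray's right-hand (-y) edge; this point is 95 mm above the table, 15 mm below the post's top. Pinch it across x, from above.
- fresh1: A fresh tub: white plastic, open at the top with a brown pressed tablet in it, straight-sided for gripping, 46 mm across, 40 mm high, 60 g; origin at the centre of its underside, z up. Stands on the table at the right. Two to four of these are present.
- fresh2: A fresh tub: white plastic, open at the top with a brown pressed tablet in it, straight-sided for gripping, 46 mm across, 40 mm high, 60 g; origin at the centre of its underside, z up. Stands on the table at the right. Two to four of these are present.
- fresh3: A fresh tub: white plastic, open at the top with a brown pressed tablet in it, straight-sided for gripping, 46 mm across, 40 mm high, 60 g; origin at the centre of its underside, z up. Stands on the table at the right. Two to four of these are present.
- fresh4: A fresh tub: white plastic, open at the top with a brown pressed tablet in it, straight-sided for gripping, 46 mm across, 40 mm high, 60 g; origin at the centre of its underside, z up. Stands on the table at the right. Two to four of these are present.
- sealed1: A sealed tub: white plastic 45 mm across, with a flat foil lid 53 mm across and 4 mm thick on top with a paper-thin tab; 40 mm high over all, 70 g; origin at the centre of its underside, z up. Stands in a bay of the tray. One or two of the four are present.
- sealed2: A sealed tub: white plastic 45 mm across, with a flat foil lid 53 mm across and 4 mm thick on top with a paper-thin tab; 40 mm high over all, 70 g; origin at the centre of its underside, z up. Stands in a bay of the tray. One or two of the four are present.
- sealed3: A sealed tub: white plastic 45 mm across, with a flat foil lid 53 mm across and 4 mm thick on top with a paper-thin tab; 40 mm high over all, 70 g; origin at the centre of its underside, z up. Stands in a bay of the tray. One or two of the four are present.
- sealed4: A sealed tub: white plastic 45 mm across, with a flat foil lid 53 mm across and 4 mm thick on top with a paper-thin tab; 40 mm high over all, 70 g; origin at the centre of its underside, z up. Stands in a bay of the tray. One or two of the four are present.
- outfeed: Outfeed tray: low grey open tray on the table at the left, 220 mm (its x) x 140 mm (its y), 22 mm high, walls and floor 4 mm; fixed; origin under its centre.
- wrench: Wrench, 160 mm, lying on the table; a bystander, to be left alone.
- bearing: Steel bearing ring, 60 mm across, 14 mm high; a bystander, to be left alone.

How it is judged:
On the way, in this order (a step that is already met when the one before it is completed fails the run):
1. the toggle has been drawn out and flipped over to released (value of joint lock_bat above 0.8 rad), for 0.1 s.
2. the tray is fully out (value of joint shuttle above 0.215 m), for 0.1 s.
3. with the tray out, every sealed tub stands in the outfeed tray and every fresh tub stands in a bay of the loading tray (x of fresh1 in the frame of tray_mid between -0.075 and 0.075 m and y of fresh1 in the frame of tray_mid between -0.075 and 0.075 m and z of fresh1 in the frame of tray_mid between -0.006 and 0.006 m and angle between each of fresh1, fresh2, fresh3, fresh4, sealed1, sealed2, sealed3, sealed4's own z axis and vertical below 0.2 rad and x of fresh2 in the frame of tray_mid between -0.075 and 0.075 m and y of fresh2 in the frame of tray_mid between -0.075 and 0.075 m and z of fresh2 in the frame of tray_mid between -0.006 and 0.006 m and x of fresh3 in the frame of tray_mid between -0.075 and 0.075 m and y of fresh3 in the frame of tray_mid between -0.075 and 0.075 m and z of fresh3 in the frame of tray_mid between -0.006 and 0.006 m and x of fresh4 in the frame of tray_mid between -0.075 and 0.075 m and y of fresh4 in the frame of tray_mid between -0.075 and 0.075 m and z of fresh4 in the frame of tray_mid between -0.006 and 0.006 m and x of sealed1 in the frame of outfeed between -0.1 and 0.1 m and y of sealed1 in the frame of outfeed between -0.06 and 0.06 m and z of each of sealed1, sealed2, sealed3, sealed4 in the frame of outfeed below 0.01 m and x of sealed2 in the frame of outfeed between -0.1 and 0.1 m and y of sealed2 in the frame of outfeed between -0.06 and 0.06 m and x of sealed3 in the frame of outfeed between -0.1 and 0.1 m and y of sealed3 in the frame of outfeed between -0.06 and 0.06 m and x of sealed4 in the frame of outfeed between -0.1 and 0.1 m and y of sealed4 in the frame of outfeed between -0.06 and 0.06 m and value of joint shuttle above 0.15 m), for 0.2 s.
4. the tray is home under the head (value of joint shuttle below 0.006 m), for 0.1 s.
5. the toggle is flipped back and sprung in, locked (value of joint lock_bat below 0.1 rad and value of joint lock_pull below 0.003 m and value of joint shuttle below 0.006 m), for 0.2 s.
At the end, for the whole second after the job is handed in: Tray home (within 6 mm); toggle locked (0.1 rad) and sprung in (3 mm); every fresh tub upright (0.2 rad) on the floor of a bay of the loading tray (6 mm in height), every sealed tub upright on the floor of the outfeed tray (all of step 5 and x of fresh1 in the frame of tray_mid between -0.075 and 0.075 m and y of fresh1 in the frame of tray_mid between -0.075 and 0.075 m and z of fresh1 in the frame of tray_mid between -0.006 and 0.006 m and angle between each of fresh1, fresh2, fresh3, fresh4, sealed1, sealed2, sealed3, sealed4's own z axis and vertical below 0.2 rad and x of fresh2 in the frame of tray_mid between -0.075 and 0.075 m and y of fresh2 in the frame of tray_mid between -0.075 and 0.075 m and z of fresh2 in the frame of tray_mid between -0.006 and 0.006 m and x of fresh3 in the frame of tray_mid between -0.075 and 0.075 m and y of fresh3 in the frame of tray_mid between -0.075 and 0.075 m and z of fresh3 in the frame of tray_mid between -0.006 and 0.006 m and x of fresh4 in the frame of tray_mid between -0.075 and 0.075 m and y of fresh4 in the frame of tray_mid between -0.075 and 0.075 m and z of fresh4 in the frame of tray_mid between -0.006 and 0.006 m and x of sealed1 in the frame of outfeed between -0.1 and 0.1 m and y of sealed1 in the frame of outfeed between -0.06 and 0.06 m and z of each of sealed1, sealed2, sealed3, sealed4 in the frame of outfeed below 0.01 m and x of sealed2 in the frame of outfeed between -0.1 and 0.1 m and y of sealed2 in the frame of outfeed between -0.06 and 0.06 m and x of sealed3 in the frame of outfeed between -0.1 and 0.1 m and y of sealed3 in the frame of outfeed between -0.06 and 0.06 m and x of sealed4 in the frame of outfeed between -0.1 and 0.1 m and y of sealed4 in the frame of outfeed between -0.06 and 0.06 m); the robot touches nothing.
It fails at once if a tool or other bystander on the table is moved by more than 50 mm (distance of any of wrench, bearing from where it was at the start of the episode above 0.05 m).
Of fresh1, fresh2, fresh3, fresh4 only 2 to 4 are there at a start; the rules pass over those that are not, and their reading is None.
Of sealed1, sealed2, sealed3, sealed4 only 1 to 2 are there at a start; the rules pass over those that are not, and their reading is None.
At some moment in a run one of fresh1, fresh2, fresh3, fresh4 may be knocked a few centimetres aside while the robot is not near it.
Once in a run the grip may slacken for a moment while it holds something.
It also fails if it takes over 210 s, if anything falls off the work surface, if the arm or the gripper's body presses on something with over 40 N, if the wrist force passes 120 N, or if a joint passes its speed limit or range.

## Working session

There is one attempt and no reset: what is moved stays moved. The work goes in short steps, Python scripts to look and compute and a tool call to move; the robot and the scene stay as the last step left them, time stands still between calls to the robot, and variables do not carry over. Pictures are saved under pics/ and viewed, about 12 in all and at most 16, crops included, and the job is handed in when it is done.

Besides the shell and the picture viewer there is one more tool, called after "Emit:" by a JSON object that holds its "fn" and its "kwargs". carry_out: Moves the arm, as the interface text tells. Its arguments: {"type":"object","properties":{"series":{"type":"array"},"force":{"type":"number"}},"required":["series"]}

```bash
mkdir -p pics; cat > h.py <<'E'
import numpy as np, cv2
from rig import arm, camera, camera_model, finder
from scipy.spatial.transform import Rotation as R
def save(cam,name,crop=None,scale=1):
    im=camera(cam)[:,:,::-1]
    if crop: im=im[crop[1]:crop[3],crop[0]:crop[2]]
    if scale!=1: im=cv2.resize(im,None,fx=scale,fy=scale,interpolation=cv2.INTER_CUBIC)
    cv2.imwrite('pics/'+name+'.png',im)
def px2w(cam,px,z,m=None):
    m=m or camera_model(cam); K=np.array(m['intrinsics']);E=np.array(m['extrinsics'])
    d=np.linalg.inv(K)@[px[0],px[1],1]; s=d[:2].copy(); u=s.copy()
    for _ in range(20): u=s/(1+m['k1']*(u@u))
    v=E[:3,:3]@[u[0],u[1],1]; o=E[:3,3]
    return o+v*(z-o[2])/v[2]
def w2px(cam,p,m=None):
    m=m or camera_model(cam); K=np.array(m['intrinsics']);E=np.array(m['extrinsics'])
    c=E[:3,:3].T@(np.array(p)-E[:3,3]); u=c[:2]/c[2]; u=u*(1+m['k1']*(u@u))
    return (K@[u[0],u[1],1])[:2]
def st():
    s=arm.get_state(); print('t',s['time_s'],'pos',np.round(s['ee_pos'],4),'rot',np.round(s['eef_rot'],4),'F',np.round(s['force'],1),'op',round(s['opening'],4)); return s
def rel(target,Rt=None):
    "shift in cm & turn in deg in tool axes"
    s=arm.get_state(); R0=R.from_rotvec(s['eef_rot'])
    t=R0.inv().apply(np.array(target)-s['ee_pos'])*100
    w=(R0.inv()*Rt).as_rotvec(degrees=True) if Rt is not None else np.zeros(3)
    return np.round(t,2),np.round(w,1)
E
python3 - <<'E'
from h import *
s=st()
print(np.round(R.from_rotvec(s['eef_rot']).as_matrix(),3))
for c in ['scene','top']:
    save(c,c+'0'); m=camera_model(c); print(c,np.round(m['intrinsics'],1).tolist(),m['k1'],np.round(m['extrinsics'],3).tolist())
    for q in ['fresh1','sealed1','outfeed','bat_grip','lock_pivot','tray_handle','tray_mid','sealer','wrench','bearing']:
        print(q,[(np.round(d['position'],1).tolist(),round(d['score'],2)) for d in finder.find_in(c,q)][:6])
E
```

```text
t 0.0 pos [ 0.2482 -0.5731  0.2304] rot [-3.0745e+00 -6.3740e-01  6.0000e-04] F [-0.1  0.8 -0.3] op 0.0856
[[ 0.918  0.398 -0.001]
 [ 0.398 -0.918  0.002]
 [-0.    -0.002 -1.   ]]
scene [[523.6, 0.0, 272.7], [0.0, 523.6, 221.0], [0.0, 0.0, 1.0]] -0.14770665936832153 [[-0.889, 0.298, -0.348, 0.925], [0.458, 0.568, -0.684, 0.83], [-0.006, -0.767, -0.641, 0.872], [0.0, 0.0, 0.0, 1.0]]
fresh1 [([233.6, 166.3], 0.85), ([207.9, 156.7], 0.75), ([202.4, 183.7], 0.72)]
sealed1 [([281.6, 184.8], 0.39)]
outfeed [([381.0, 372.0], 0.6)]
bat_grip [([296.7, 242.8], 0.5)]
lock_pivot [([237.6, 260.4], 0.77)]
tray_handle [([265.9, 298.2], 0.88), ([293.5, 245.0], 0.35), ([380.6, 283.7], 0.28)]
tray_mid [([264.9, 301.6], 0.9)]
sealer [([235.2, 260.5], 0.75), ([291.8, 249.0], 0.35), ([283.7, 184.7], 0.18)]
wrench [([280.7, 185.2], 0.55)]
bearing [([381.0, 282.4], 0.65), ([267.4, 298.2], 0.43)]
top [[380.8, 0.0, 283.3], [0.0, 380.8, 218.6], [0.0, 0.0, 1.0]] 0.005066960326930784 [[0.043, -0.976, 0.215, 0.286], [-0.999, -0.041, 0.014, -0.027], [-0.005, -0.215, -0.977, 1.012], [0.0, 0.0, 0.0, 1.0]]
fresh1 [([395.9, 200.7], 0.86), ([406.6, 247.6], 0.62), ([126.9, 222.7], 0.45)]
sealed1 [([253.9, 202.6], 0.52)]
outfeed [([123.6, 223.7], 0.59)]
bat_grip [([239.8, 213.4], 0.48)]
lock_pivot [([288.3, 184.5], 0.71)]
tray_handle [([240.3, 206.2], 0.6)]
tray_mid [([239.5, 206.2], 0.74)]
sealer [([293.9, 184.6], 0.75)]
wrench [([361.4, 275.2], 0.83)]
bearing [([191.7, 276.6], 0.56)]
```

View pics/top0.png

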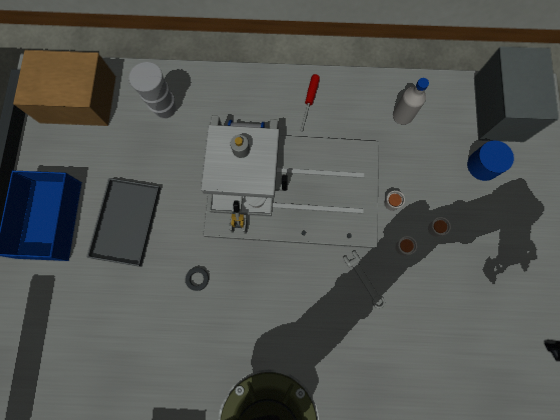

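View pics/scene0.png

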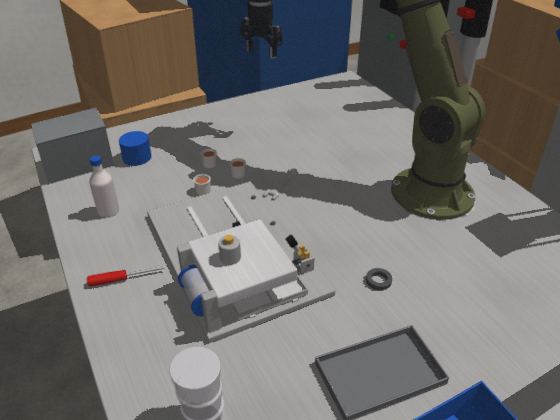

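```bash
python3 - <<'E'
from h import *
save('top','topc',(195,110,395,260),4)
for p,z in [((378,140),.02),((377,247),.02),((203.5,237),.02),((396,200),.04),((440,227),.04),((407,246),.04),((236,206),.115),((284.5,178),.11),((197,279),.007),((363,278),.005),((113,178),.022),((162,185),.022),((140,266),.022),((88,257),.022)]:
    print(p,np.round(px2w('top',p,z),4))
E
```

```text
(378, 140) [ 0.7387 -0.267   0.02  ]
(377, 247) [ 0.4376 -0.2614  0.02  ]
(203.5, 237) [0.4448 0.1955 0.02  ]
(396, 200) [ 0.5616 -0.3079  0.04  ]
(440, 227) [ 0.4938 -0.4201  0.04  ]
(407, 246) [ 0.4404 -0.3335  0.04  ]
(236, 206) [0.509  0.1019 0.115 ]
(284.5, 178) [ 0.5869 -0.0127  0.11  ]
(197, 279) [0.3353 0.2056 0.007 ]
(363, 278) [ 0.3566 -0.2277  0.005 ]
(113, 178) [0.5967 0.4563 0.022 ]
(162, 185) [0.5825 0.3204 0.022 ]
(140, 266) [0.3615 0.3529 0.022 ]
(88, 257) [0.3791 0.4913 0.022 ]
```

View pics/topc.png

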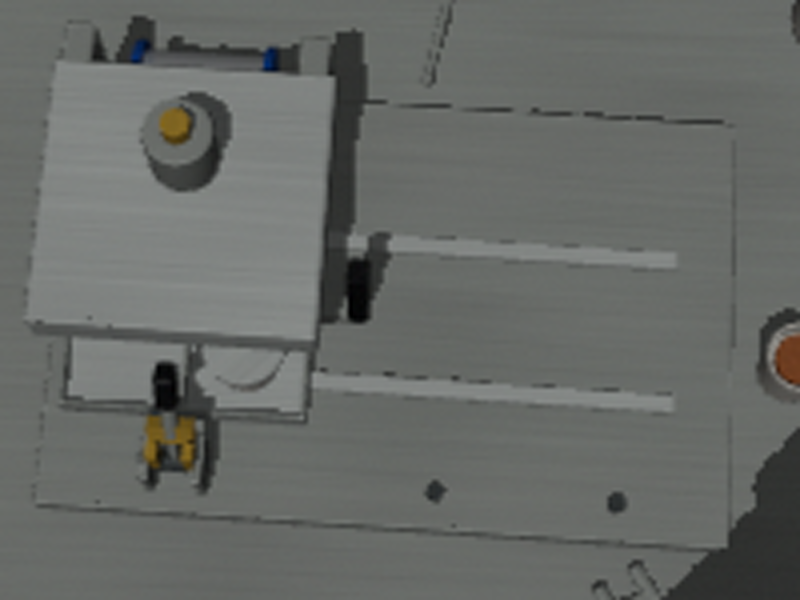

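```bash
cat > fit.py <<'E'
from h import *
from scipy.optimize import least_squares
C=lambda u,v:(195+u/4+ -0.375,110+v/4-0.375)
obs=[((.15,-.23,.02),C(735,124)),((-.15,-.23,.02),C(729,548)),((-.15,.23,.02),C(36,505)),
((.125,.22,.123),C(58,62)),((.125,.04,.123),C(336,75)),((-.05,.22,.123),C(30,321)),((-.05,.04,.123),C(319,338))]
m=camera_model('top')
def T(p,q):
    c,s=np.cos(p[2]),np.sin(p[2]); return np.array([p[0]+c*q[0]-s*q[1],p[1]+s*q[0]+c*q[1],q[2]])
f=lambda p:np.concatenate([w2px('top',T(p,q),m)-o for q,o in obs])
r=least_squares(f,[.59,-.03,-.02],loss='soft_l1'); print(r.x,np.round(r.fun,1))
p=r.x
for n,q in [('grip',(-.115+.077*np.sin(.45),.13,.045+.077*np.cos(.45))),('pivot',(-.115,.13,.045)),('trayFL',(-.0815-.0,.2115,.04)),('trayFR',(-.0815,.0485,.04)),('handletop',(0,.0185,.11))]:
    u=w2px('top',T(p,q),m); print(n,np.round(T(p,q),4),'crop',np.round(((u[0]-195+.375)*4,(u[1]-110+.375)*4)))
E
python3 fit.py
```

```text
[ 0.59025189 -0.03391962 -0.01337394] [-0.8 -0.1  0.3  0.5 -1.1  1.6 -0.3 -1.3  1.2 -1.  -0.3  0.3  1.3 -0. ]
grip [0.5105 0.0972 0.1143] crop [174. 384.]
pivot [0.477  0.0976 0.045 ] crop [182. 460.]
trayFL [0.5116 0.1787 0.04  ] crop [ 64. 405.]
trayFR [0.5094 0.0157 0.04  ] crop [311. 419.]
handletop [ 0.5905 -0.0154  0.11  ] crop [364. 268.]
```

```bash
cat >> h.py <<'E'
YAW=-0.017
def tool(tilt=0,yaw=YAW):
    "tool down, jaws along machine y; tilt>0: tool leans to +x (bat locked side)"
    return R.from_euler('z',yaw)*R.from_euler('y',tilt)*R.from_matrix(np.diag([1,-1,-1]))
def plan(*ts):
    for t,Rt in ts: a,b=rel(t,Rt); print(t,'->',a.tolist(),b.tolist())
E
python3 - <<'E'
from h import *
s=arm.get_state(); E=np.array(camera_model('wrist')['extrinsics']); R0=R.from_rotvec(s['eef_rot']).as_matrix()
print(np.round(R0.T@(E[:3,3]-s['ee_pos']),3),np.round(R0.T@E[:3,:3],2).tolist(), np.round(camera_model('wrist')['intrinsics'],0).tolist())
plan(((.45,-.3,.35),tool()),((.42,.09,.36),tool()))
E
```

```text
[ 0.074 -0.002 -0.143] [[0.0, -0.96, -0.29], [1.0, 0.0, 0.0], [-0.0, -0.29, 0.96]] [[338.0, 0.0, 283.0], [0.0, 338.0, 210.0], [0.0, 0.0, 1.0]]
(0.45, -0.3, 0.35) -> [29.37, -17.09, -11.87] [0.0, 0.0, 24.4]
(0.42, 0.09, 0.36) -> [42.12, -54.06, -12.87] [0.0, 0.0, 24.4]
```

Emit:
{"fn": "carry_out", "kwargs": {"series": [[0.5,[15,-8.5,-12],[0,0,12]],[0.5,[29.4,-17,-12],[0,0,24.4]],[0.5,[29.4,-17,-12],[0,0,24.4]],[0.5,[29.4,-17,-12],[0,0,24.4]],[0.5,[29.4,-17,-12],[0,0,24.4]],[0.5,[29.4,-17,-12],[0,0,24.4]],[0.5,[42,-54,-13],[0,0,24.4]],[0.5,[42,-54,-13],[0,0,24.4]],[0.5,[42,-54,-13],[0,0,24.4]],[0.5,[42,-54,-13],[0,0,24.4]],[0.5,[42,-54,-13],[0,0,24.4]],[0.5,[42,-54,-13],[0,0,24.4]],[0.5,[42,-54,-13],[0,0,24.4]],[0.5,[42,-54,-13],[0,0,24.4]],[0.5,[42,-54,-13],[0,0,24.4]],[0.5,[42,-54,-13],[0,0,24.4]]]}}

```text
time_s: 3.15
ee_pos: [0.4194, 0.0876, 0.3612]
eef_rot: [3.141, -0.031, -0.0]
force: [-0.1, 0.1, 1.1]
opening: 0.0428
```

```bash
python3 - <<'E'
from h import *
from fit import T,p
st(); save('wrist','w1')
m=camera_model('wrist')
for n,q in [('grip',(-.115+.077*np.sin(.45),.13,.045+.077*np.cos(.45))),('pivot',(-.115,.13,.045)),('FL',(-.15,.23,.02)),('FR',(-.15,-.23,.02)),('headFL',(-.05,.22,.123)),('headFR',(-.05,.04,.123)),('handletop',(0,.0185,.11))]:
    print(n,np.round(w2px('wrist',T(p,q),m)))
E
```

```text
[ 0.59025189 -0.03391962 -0.01337394] [-0.8 -0.1  0.3  0.5 -1.1  1.6 -0.3 -1.3  1.2 -1.  -0.3  0.3  1.3 -0. ]
grip [0.5105 0.0972 0.1143] crop [174. 384.]
pivot [0.477  0.0976 0.045 ] crop [182. 460.]
trayFL [0.5116 0.1787 0.04  ] crop [ 64. 405.]
trayFR [0.5094 0.0157 0.04  ] crop [311. 419.]
handletop [ 0.5905 -0.0154  0.11  ] crop [364. 268.]
t 3.15 pos [0.4194 0.0876 0.3612] rot [ 3.1411e+00 -3.0800e-02 -3.0000e-04] F [-0.1  0.1  1.1] op 0.0428
grip [274.  91.]
pivot [276. 121.]
FL [206. 146.]
FR [527. 145.]
headFL [187.  60.]
headFR [360.  59.]
handletop [380.   9.]
```

View pics/w1.png

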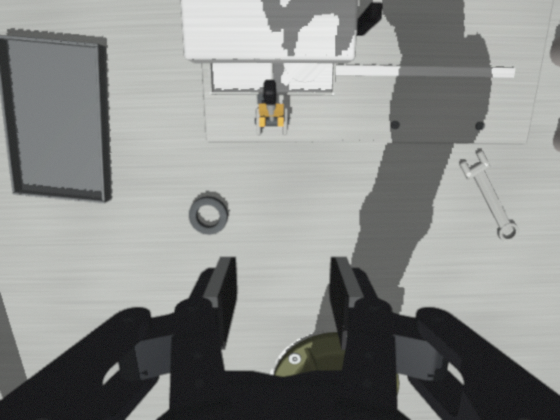

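```bash
cat > fit2.py <<'E'
from h import *
from scipy.optimize import least_squares
import pickle
C=lambda u,v:(195+u/4-0.375,110+v/4-0.375)
G=lambda L,t=.45:(-.115+L*np.sin(t),.13,.045+L*np.cos(t))
obs=[('top',(.15,-.23,.02),C(735,124)),('top',(-.15,-.23,.02),C(729,548)),('top',(-.15,.23,.02),C(36,505)),
('top',(.125,.22,.123),C(58,62)),('top',(.125,.04,.123),C(336,75)),('top',(-.05,.22,.123),C(30,321)),('top',(-.05,.04,.123),C(319,338)),
('top',G(.079),C(167,380)),('w',(-.15,.23,.02),(207,141)),('w',(-.15,-.23,.02),(527,142)),('w',(-.05,.22,.123),(185,59)),('w',(-.05,.04,.123),(356,62)),('w',G(.079),(269,91)),('w',(-.115,.13,.045),(271,119))]
try: ms=pickle.load(open('ms.pkl','rb'))
except Exception:
    ms={'top':camera_model('top'),'w':camera_model('wrist')}; pickle.dump(ms,open('ms.pkl','wb'))
def T(p,q):
    c,s=np.cos(p[2]),np.sin(p[2]); return np.array([p[0]+c*q[0]-s*q[1],p[1]+s*q[0]+c*q[1],q[2]])
f=lambda p:np.concatenate([w2px('',T(p,q),ms[k])-o for k,q,o in obs])
r=least_squares(f,[.59,-.03,-.02],loss='soft_l1'); P=r.x
if __name__=='__main__':
    print(P); print(np.round(r.fun.reshape(-1,2),1).tolist())
    print(T(P,G(.077)),T(P,G(.0)))
E
python3 fit2.py
```

```text
[ 0.59113793 -0.03138285 -0.01335297]
[[-1.7, -0.5], [-0.7, 0.2], [-2.1, 1.3], [-1.3, -1.7], [0.3, -1.4], [-1.4, -0.1], [0.3, -0.4], [0.6, 0.0], [-3.0, 4.5], [-1.4, 2.5], [-0.0, 0.3], [1.4, -3.9], [2.7, -1.3], [2.8, 1.1]]
[0.51137337 0.0996939  0.11433443] [0.47788401 0.10014111 0.045     ]
```

```bash
python3 - <<'E'
from h import *
plan(((.529,.1015,.16),tool(.45)),((.50,.1015,.22),tool(.45)))
E
```

```text
(0.529, 0.1015, 0.16) -> [10.94, -1.59, 20.12] [-0.0, -25.8, -0.1]
(0.5, 0.1015, 0.22) -> [8.04, -1.53, 14.12] [-0.0, -25.8, -0.1]
```

Emit:
{"fn": "carry_out", "kwargs": {"series": [[0.5,[8,-1.5,10],[0,-10,0]],[0.5,[9,-1.6,14],[0,-20,0]],[0.5,[9,-1.6,14],[0,-25.8,0]],[0.5,[11,-1.6,20],[0,-25.8,0]],[0.5,[11,-1.6,20],[0,-25.8,0]],[0.5,[11,-1.6,20],[0,-25.8,0]],[0.5,[11,-1.6,20],[0,-25.8,0]],[0.5,[11,-1.6,20],[0,-25.8,0]]]}}

```text
time_s: 4.2
ee_pos: [0.53, 0.1018, 0.1635]
eef_rot: [-3.059, 0.029, 0.695]
force: [-1.0, 0.0, -0.0]
opening: 0.0428
```

```bash
python3 - <<'E'
from h import *
st(); save('wrist','w2'); m=camera_model('wrist')
for L in (.062,.077,.092): print(L,np.round(w2px('wrist',np.array([.4779,.1021,.045])+L*np.array([.435,-.008,.9]),m)))
E
```

```text
t 4.2 pos [0.53   0.1018 0.1635] rot [-3.0591  0.0294  0.6949] F [-1.  0. -0.] op 0.0428
0.062 [286. 218.]
0.077 [287. 226.]
0.092 [287. 234.]
```

View pics/w2.png

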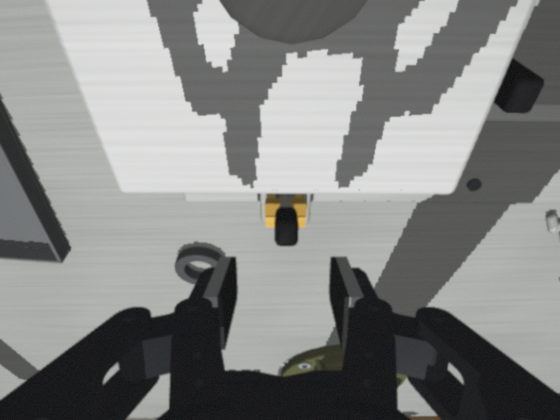

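```bash
cat >> h.py <<'E'
PIV=np.array([.4779,.1021,.045])
def bat(L,t): # TCP on bat axis, L from pivot
    return PIV+L*(R.from_euler('z',YAW).apply([np.sin(t),0,np.cos(t)]))
E
python3 - <<'E'
from h import *
plan((bat(.061,.45),tool(.45)))
E
```

```text
[0.50442906 0.10164896 0.09992727] -> [0.43, 0.05, 6.79] [-0.1, -0.2, -0.1]
```

Emit:
{"fn": "carry_out", "kwargs": {"series": [[0.5,[0.4,0.05,3],[0,0,0]],[0.5,[0.4,0.05,6],[0,0,0]],[0.5,[0.4,0.05,6.8],[0,0,0]],[0.5,[0.4,0.05,6.8],[0,0,0]],[0,[0.4,0.05,6.8],[0,0,0]],[0,[0.4,0.05,6.8],[0,0,0]],[0,[0.4,0.05,6.8],[0,0,0]],[0,[0.4,0.05,6.8],[0,0,0]],[0,[0.4,0.05,6.8],[0,0,0]]], "force": 60}}

```text
time_s: 5.38
ee_pos: [0.5051, 0.1009, 0.101]
eef_rot: [-3.061, 0.031, 0.693]
force: [0.7, -2.1, 5.7]
opening: 0.0129
```

```bash
python3 - <<'E'
from h import *
s=st(); d=s['ee_pos']-PIV; print('L',np.linalg.norm(d),'ang',np.arctan2(d[0],d[2]))
# path: same L offset relative, pull 12mm then swing, then release in
L0=np.linalg.norm(d)
for t,e in [(.45,.013),(.3,.0125),(.15,.0125),(0,.0125),(-.15,.012),(-.3,.012),(-.45,.012),(-.5,.012),(-.48,.0)]:
    plan((bat(.061+e,t),tool(t)))
E
```

```text
t 5.375 pos [0.5051 0.1009 0.101 ] rot [-3.0605  0.0311  0.6927] F [ 0.7 -2.1  5.7] op 0.0129
L 0.06229626222305895 ang 0.45240682325746273
[0.5100828  0.10155284 0.11163309] -> [-0.01, -0.07, -1.17] [-0.0, -0.3, -0.2]
[0.4996176  0.10173077 0.11521723] -> [-1.11, -0.07, -1.04] [-0.0, 8.3, -0.2]
[0.48888212 0.10191329 0.11767467] -> [-2.18, -0.06, -0.8] [0.0, 16.9, -0.2]
[0.4779 0.1021 0.1185] -> [-3.21, -0.06, -0.4] [0.0, 25.5, -0.2]
[0.46699259 0.10228544 0.11718029] -> [-4.14, -0.06, 0.18] [0.0, 34.1, -0.2]
[0.45633014 0.10246672 0.11473956] -> [-5.0, -0.05, 0.86] [0.0, 42.7, -0.2]
[0.4461521  0.10263977 0.11073264] -> [-5.74, -0.05, 1.66] [0.1, 51.3, -0.2]
[0.44290699 0.10269494 0.10906353] -> [-5.96, -0.05, 1.95] [0.1, 54.2, -0.2]
[0.44973554 0.10257884 0.09910669] -> [-4.92, -0.05, 2.56] [0.1, 53.0, -0.2]
```

Emit:
{"fn": "carry_out", "kwargs": {"series": [[0,[0,0,-0.6],[0,0,0]],[0,[0,0,-1.2],[0,0,0]],[0,[0,0,-1.25],[0,0,0]],[0,[0,0,-1.25],[0,0,0]]]}}

```text
time_s: 5.88
ee_pos: [0.5102, 0.1007, 0.1119]
eef_rot: [-3.061, 0.031, 0.694]
force: [-1.1, -0.3, -8.5]
opening: 0.0127
```

```bash
python3 - <<'E'
from h import *
s=st(); d=s['ee_pos']-PIV; print('L',np.linalg.norm(d),'ang',np.arctan2(d[0],d[2]))
for t,e in [(.3,.0135),(.15,.0135),(0,.0135),(-.15,.0135),(-.3,.013),(-.45,.013),(-.48,.0)]:
    plan((bat(.061+e,t),tool(t)))
E
```

```text
t 5.875 pos [0.5102 0.1007 0.1119] rot [-3.0605  0.0311  0.6941] F [-1.1 -0.3 -8.5] op 0.0127
L 0.07431369876674974 ang 0.4497104401274242
[0.49991307 0.10172574 0.11617257] -> [-1.11, -0.08, 0.06] [0.0, 8.4, -0.2]
[0.48903153 0.10191075 0.11866345] -> [-2.2, -0.08, 0.3] [0.0, 17.0, -0.2]
[0.4779 0.1021 0.1195] -> [-3.24, -0.07, 0.71] [0.0, 25.6, -0.2]
[0.46676847 0.10228925 0.11866345] -> [-4.21, -0.07, 1.27] [0.0, 34.1, -0.2]
[0.45603466 0.10247175 0.1156949 ] -> [-5.05, -0.07, 2.0] [0.1, 42.7, -0.2]
[0.4457172  0.10264716 0.11163309] -> [-5.81, -0.06, 2.81] [0.1, 51.3, -0.2]
[0.44973554 0.10257884 0.09910669] -> [-4.9, -0.07, 3.76] [0.1, 53.1, -0.2]
```

Emit:
{"fn": "carry_out", "kwargs": {"series": [[0,[-0.55,0,0.02],[0,4.2,0]],[0,[-1.1,0,0.06],[0,8.4,0]],[0,[-1.66,0,0.16],[0,12.7,0]],[0,[-2.2,0,0.3],[0,17,0]],[0,[-2.72,0,0.49],[0,21.3,0]],[0,[-3.24,0,0.71],[0,25.6,0]],[0,[-3.73,0,0.98],[0,29.9,0]],[0,[-4.21,0,1.27],[0,34.1,0]],[0,[-4.64,0,1.62],[0,38.4,0]],[0,[-5.05,0,2.0],[0,42.7,0]],[0,[-5.45,0,2.4],[0,47,0]],[0,[-5.81,0,2.81],[0,51.3,0]],[0,[-5.81,0,2.81],[0,51.3,0]],[0,[-5.81,0,2.81],[0,51.3,0]]]}}

```text
time_s: 7.62
ee_pos: [0.4492, 0.1028, 0.1353]
eef_rot: [3.057, -0.029, 0.637]
force: [5.6, -3.6, -24.7]
opening: 0.0116
```

```bash
python3 - <<'E'
from h import *
s=st(); d=s['ee_pos']-PIV; print('L',np.linalg.norm(d),'ang',np.arctan2(d[0],d[2]))
for t,e in [(-.48,.013),(-.47,.0),(-.45,.06)]:
    plan((bat(.061+e,t),tool(t)))
E
```

```text
t 7.625 pos [0.4492 0.1028 0.1353] rot [ 3.057  -0.0293  0.6374] F [  5.6  -3.6 -24.7] op 0.0116
L 0.09470161447141345 ang -0.3075102732412261
[0.44373328 0.10268089 0.11063762] -> [-1.49, -0.01, 2.04] [0.9, 3.9, 0.1]
[0.45027793 0.10256962 0.09938567] -> [-1.34, -0.03, 3.33] [0.9, 3.4, 0.1]
[0.42527678 0.10299468 0.1539541 ] -> [-1.45, 0.06, -2.67] [0.9, 2.2, 0.1]
```

```bash
python3 - <<'E'
from h import *
s=st(); print(np.round(s['qpos'],3),np.round(s['qvel'],3)); save('scene','s1',(200,190,360,310),5); save('wrist','w3')
E
```

```text
t 7.625 pos [0.4492 0.1028 0.1353] rot [ 3.057  -0.0293  0.6374] F [  5.6  -3.6 -24.7] op 0.0116
[-0.534  0.261  0.141  2.404  0.927  0.178 -2.887] [ 0.022  0.001 -0.015 -0.002 -0.002 -0.002  0.001]
```

View pics/s1.png

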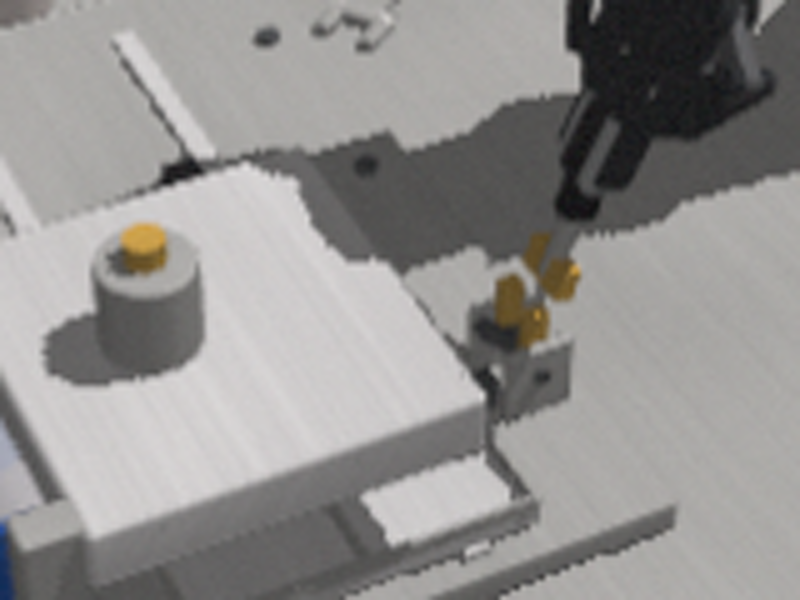

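```bash
python3 - <<'E'
from h import *
plan(((.443,.1027,.125),tool(-.33)),((.4357,.1027,.1126),tool(-.25)),((.425,.1027,.22),tool(-.25)),((.44,.1027,.22),tool(0)))
E
```

```text
(0.443, 0.1027, 0.125) -> [-1.0, 0.0, 0.69] [0.9, -4.7, -0.0]
(0.4357, 0.1027, 0.1126) -> [-2.16, 0.0, 1.53] [0.9, -9.2, -0.0]
(0.425, 0.1027, 0.22) -> [1.15, 0.18, -8.74] [0.9, -9.2, -0.0]
(0.44, 0.1027, 0.22) -> [2.53, 0.14, -8.14] [0.9, -23.6, -0.1]
```

Emit:
{"fn": "carry_out", "kwargs": {"series": [[0,[-0.5,0,0.35],[0.9,-2.5,0]],[0,[-1.0,0,0.7],[0.9,-4.7,0]],[0,[-1.6,0,1.1],[0.9,-7,0]],[0,[-2.2,0,1.5],[0.9,-9.2,0]],[0,[-2.2,0,1.5],[0.9,-9.2,0]],[0,[-2.2,0,1.5],[0.9,-9.2,0]]], "force": 30}}

```text
time_s: 8.48
ee_pos: [0.4355, 0.1023, 0.1147]
eef_rot: [3.114, -0.029, 0.397]
force: [-10.1, -3.7, 23.0]
opening: 0.0119
```

```bash
python3 - <<'E'
from h import *
s=st(); print(np.round(s['qpos'],3))
plan(((.425,.1027,.22),tool(-.25)),((.44,.1027,.24),tool(0)))
E
```

```text
t 8.475 pos [0.4355 0.1023 0.1147] rot [ 3.114  -0.0291  0.3971] F [-10.1  -3.7  23. ] op 0.0119
[-0.17   0.308 -0.245  2.324  0.563  0.332 -2.502]
(0.425, 0.1027, 0.22) -> [1.62, -0.02, -10.46] [0.0, -0.2, -0.1]
(0.44, 0.1027, 0.24) -> [3.57, -0.05, -12.02] [0.0, -14.5, -0.1]
```

Emit:
{"fn": "carry_out", "kwargs": {"series": [[0.5,[0,0,-0.2],[0,0,0]],[0.5,[0,0,-0.2],[0,0,0]],[0.5,[0,0,-0.2],[0,0,0]],[0.5,[0.3,0,-3],[0,0,0]],[0.5,[1.0,0,-7],[0,0,0]],[0.5,[1.6,0,-10.5],[0,0,0]],[0.5,[3.5,0,-14],[0,-14.5,0]],[0.5,[3.5,0,-14],[0,-14.5,0]],[0.5,[3.5,0,-14],[0,-14.5,0]]]}}

```text
time_s: 9.6
ee_pos: [0.4361, 0.1022, 0.259]
eef_rot: [-3.14, 0.032, -0.002]
force: [-1.0, -0.1, -0.0]
opening: 0.0427
```

```bash
python3 - <<'E'
from h import *
s=st(); print(np.round(s['qpos'],3)); save('scene','s2',(200,190,360,310),5)
m=camera_model('scene')
for t in (-.45,-.35): 
  for L in (.062,.092): print(t,L,np.round((w2px('scene',bat(L,t),m)-[200,190])*5))
E
```

```text
t 9.6 pos [0.4361 0.1022 0.259 ] rot [-3.1402e+00  3.2000e-02 -1.7000e-03] F [-1.  -0.1 -0. ] op 0.0427
[ 0.082  0.22  -0.455  1.89   0.11   1.055 -2.009]
-0.45 0.062 [572. 239.]
-0.45 0.092 [601. 184.]
-0.35 0.062 [561. 239.]
-0.35 0.092 [585. 183.]
```

View pics/s2.png

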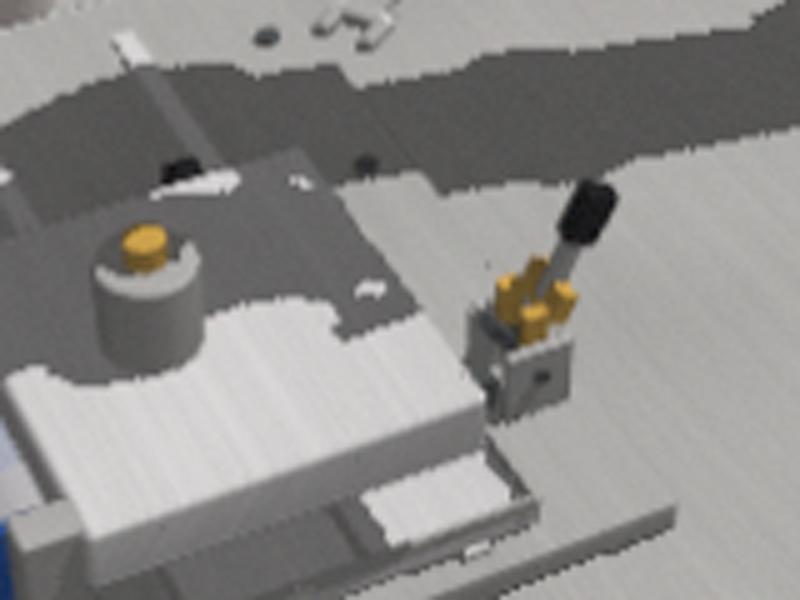

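```bash
python3 - <<'E'
from h import *
Y=tool(0,YAW+np.pi/2)
plan(((.591,-.0125,.26),Y),((.591,-.0125,.14),Y),((.591,-.0125,.077),Y))
E
```

```text
(0.591, -0.0125, 0.26) -> [15.85, 11.17, -0.16] [0.0, -0.0, -90.1]
(0.591, -0.0125, 0.14) -> [15.84, 11.17, 11.84] [0.0, -0.0, -90.1]
(0.591, -0.0125, 0.077) -> [15.84, 11.17, 18.14] [0.0, -0.0, -90.1]
```

Emit:
{"fn": "carry_out", "kwargs": {"series": [[0.5,[6,4,0],[0,0,-20]],[0.5,[10,7,0],[0,0,-40]],[0.5,[15.85,11.2,0],[0,0,-60]],[0.5,[15.85,11.2,0],[0,0,-80]],[0.5,[15.85,11.2,0],[0,0,-90]],[0.5,[15.85,11.2,0],[0,0,-90]],[0.5,[15.85,11.2,0],[0,0,-90]],[0.5,[15.85,11.2,0],[0,0,-90]],[0.5,[15.85,11.2,0],[0,0,-90]],[0.5,[15.85,11.2,0],[0,0,-90]],[0.5,[15.85,11.2,6],[0,0,-90]],[0.5,[15.85,11.2,12],[0,0,-90]],[0.5,[15.85,11.2,12],[0,0,-90]]]}}

```text
time_s: 11.28
ee_pos: [0.5877, -0.0132, 0.1347]
eef_rot: [-2.24, -2.196, 0.009]
force: [0.3, 0.6, 0.3]
opening: 0.0428
```

```bash
python3 - <<'E'
from h import *
s=st(); print(np.round(s['qpos'],3)); save('wrist','w4',)
Y=tool(0,YAW+np.pi/2)
print(w2px('wrist',(.591,-.0125,.11)))
plan(((.591,-.0125,.077),Y))
E
```

```text
t 11.275 pos [ 0.5877 -0.0132  0.1347] rot [-2.2396 -2.196   0.0088] F [0.3 0.6 0.3] op 0.0428
[ 0.407  0.616 -0.694  1.723  0.46   0.98  -0.482]
[285.62226509 251.65791834]
(0.591, -0.0125, 0.077) -> [-0.0, 0.13, 6.08] [-0.1, -0.0, -0.1]
```

View pics/w4.png

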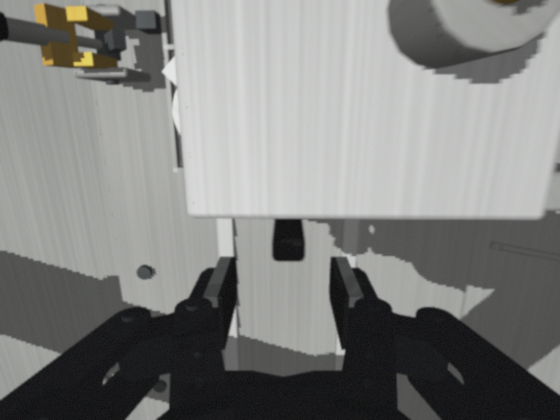

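Emit:
{"fn": "carry_out", "kwargs": {"series": [[0.5,[0.2,0.25,3],[0,0,0]],[0.5,[0.2,0.25,6],[0,0,0]],[0.5,[0.2,0.25,6],[0,0,0]],[0,[0.2,0.25,6],[0,0,0]],[0,[0.2,0.25,6],[0,0,0]],[0,[0.2,0.25,6],[0,0,0]],[0,[0.2,0.25,6],[0,0,0]]], "force": 50}}

```text
time_s: 12.2
ee_pos: [0.59, -0.01, 0.0802]
eef_rot: [-2.241, -2.198, 0.007]
force: [-12.3, -0.1, 11.8]
opening: 0.0176
```

```bash
python3 - <<'E'
from h import *
s=st(); Y=tool(0,YAW+np.pi/2)
e=s['ee_pos']; 
plan((e+np.array([-.017*.23,-.23,0]),Y),(e+np.array([-.017*.234,-.234,0]),Y))
E
```

```text
t 12.2 pos [ 0.59   -0.01    0.0802] rot [-2.2406 -2.1978  0.007 ] F [-12.3  -0.1  11.8] op 0.0176
[ 0.58610817 -0.24004664  0.08022944] -> [-23.0, 0.05, 0.02] [-0.3, 0.1, -0.1]
[ 0.58604017 -0.24404664  0.08022944] -> [-23.4, 0.05, 0.02] [-0.3, 0.1, -0.1]
```

Emit:
{"fn": "carry_out", "kwargs": {"series": [[0,[-0.5,0,0],[0,0,0]],[0,[-1.5,0,0],[0,0,0]],[0,[-3,0,0],[0,0,0]],[0,[-5,0,0],[0,0,0]],[0,[-7,0,0],[0,0,0]],[0,[-9,0,0],[0,0,0]],[0,[-11,0,0],[0,0,0]],[0,[-13,0,0],[0,0,0]],[0,[-15,0,0],[0,0,0]],[0,[-17,0,0],[0,0,0]],[0,[-19,0,0],[0,0,0]],[0,[-20.7,0,0],[0,0,0]],[0,[-22,0,0],[0,0,0]],[0,[-22.8,0,0],[0,0,0]],[0,[-23.2,0,0],[0,0,0]],[0,[-23.4,0,0],[0,0,0]],[0,[-23.4,0,0],[0,0,0]]]}}

```text
time_s: 14.32
ee_pos: [0.5845, -0.2401, 0.0804]
eef_rot: [-2.234, -2.197, 0.004]
force: [-7.4, 13.8, -4.1]
opening: 0.0169
```

```bash
python3 - <<'E'
from h import *
s=st(); print(np.round(s['qpos'],3))
E
```

```text
t 14.325 pos [ 0.5845 -0.2401  0.0804] rot [-2.2337 -2.197   0.0038] F [-7.4 13.8 -4.1] op 0.0169
[ 0.738  0.738 -0.671  1.653  0.537  0.951 -0.146]
```

Emit:
{"fn": "carry_out", "kwargs": {"series": [[0.5,[0,0,0],[0,0,0]],[0.5,[0,0,0],[0,0,0]],[0.5,[0,0,-3],[0,0,0]],[0.5,[0,0,-8],[0,0,0]],[0.6,[0,0,-14],[0,0,0]],[0.6,[6,0,-19],[0,0,0]],[0.6,[10,0,-22],[0,0,0]],[0.6,[10,0,-22],[0,0,0]],[0.6,[10,0,-22],[0,0,0]],[0.6,[10,0,-22],[0,0,0]]]}}

```text
time_s: 15.58
ee_pos: [0.5875, -0.1433, 0.2998]
eef_rot: [-2.236, -2.194, 0.006]
force: [0.1, -0.1, 0.4]
opening: 0.0513
```

```bash
python3 - <<'E'
from h import *
s=st(); m=camera_model('wrist'); save('wrist','w5')
for q in ['sealed1','fresh1','tray_mid','tray_handle']:
    print(q,[(np.round(d['position'],1).tolist(),round(d['score'],2)) for d in finder.find_in('wrist',q)][:6])
mid=np.array([.587,-.1286,.032]); print('mid',w2px('wrist',mid,m))
for a in (-.04,.04):
  for b in (-.04,.04):
    print(a,b,np.round(w2px('wrist',mid+R.from_euler('z',-.02).apply([a,b,.04]),m)))
for a in (-.0815,.0815):
  for b in (-.0815,.0815): print('corner',a,b,np.round(w2px('wrist',mid+R.from_euler('z',-.02).apply([a,b,.008]),m)))
E
```

```text
t 15.575 pos [ 0.5875 -0.1433  0.2998] rot [-2.2363 -2.1936  0.0062] F [ 0.1 -0.1  0.4] op 0.0513
sealed1 [([247.7, 201.7], 0.84), ([295.0, 117.9], 0.22)]
fresh1 [([268.3, 292.2], 0.82), ([230.7, 355.1], 0.79)]
tray_mid [([287.4, 151.4], 0.59)]
tray_handle [([288.6, 154.7], 0.94)]
mid [284.37904864 160.83029162]
-0.04 -0.04 [249. 201.]
-0.04 0.04 [247. 129.]
0.04 -0.04 [319. 201.]
0.04 0.04 [322. 129.]
corner -0.0815 -0.0815 [220. 226.]
corner -0.0815 0.0815 [212.  90.]
corner 0.0815 -0.0815 [349. 227.]
corner 0.0815 0.0815 [357.  90.]
```

View pics/w5.png

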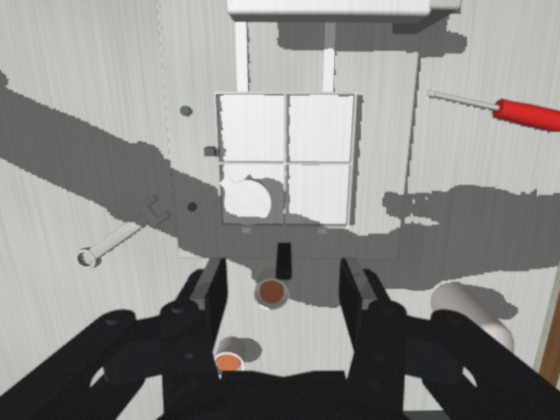

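```bash
python3 - <<'E'
from h import *
m=camera_model('wrist'); Y=tool(0,-.02+np.pi/2)
c=px2w('wrist',(248,202),.072,m); print(c); print('cross',px2w('wrist',(287,162),.04,m))
for px in [(216,92),(356,94),(352,226),(220,226)]: print(px2w('wrist',px,.04,m))
print('fresh',px2w('wrist',(271,292),.04,m),px2w('wrist',(229,363),.04,m))
plan((c*[1,1,0]+[0,0,.12],Y),(c*[1,1,0]+[0,0,.051],Y))
E
```

```text
[ 0.54537313 -0.16728126  0.072     ]
cross [ 0.59044812 -0.12716901  0.04      ]
[ 0.51110753 -0.04621011  0.04      ]
[ 0.66963602 -0.05116949  0.04      ]
[ 0.67125994 -0.20922152  0.04      ]
[ 0.50458996 -0.20678324  0.04      ]
fresh [ 0.56652603 -0.30149834  0.04      ] [ 0.50231543 -0.41711477  0.04      ]
[ 0.54537313 -0.16728126  0.12      ] -> [-2.7, -4.03, 18.04] [-0.5, -0.3, 0.1]
[ 0.54537313 -0.16728126  0.051     ] -> [-2.73, -3.97, 24.94] [-0.5, -0.3, 0.1]
```

Emit:
{"fn": "carry_out", "kwargs": {"series": [[0.85,[-1.5,-2,6],[0,0,0]],[0.85,[-2.7,-3.9,12],[-0.5,0,0]],[0.85,[-2.7,-3.9,18],[-0.5,0,0]],[0.85,[-2.7,-3.9,18],[-0.5,0,0]],[0.85,[-2.7,-3.9,22],[-0.5,0,0]],[0.85,[-2.7,-3.9,24.9],[-0.5,0,0]],[0.85,[-2.7,-3.9,24.9],[-0.5,0,0]],[0,[-2.7,-3.9,24.9],[-0.5,0,0]],[0,[-2.7,-3.9,24.9],[-0.5,0,0]],[0,[-2.7,-3.9,24.9],[-0.5,0,0]],[0,[-2.7,-3.9,24.9],[-0.5,0,0]],[0,[-2.7,-3.9,24.9],[-0.5,0,0]]], "force": 40}}

```text
time_s: 17.32
ee_pos: [0.5479, -0.1669, 0.0542]
eef_rot: [2.241, 2.202, 0.008]
force: [-1.1, 0.7, 5.9]
opening: 0.0507
```

```bash
python3 - <<'E'
from h import *
s=st(); Y=tool(0,-.02+np.pi/2)
plan(((.53,-.15,.27),Y),((.48,.2,.27),Y),((.48,.405,.27),Y))
E
```

```text
t 17.325 pos [ 0.5479 -0.1669  0.0542] rot [2.2406 2.2015 0.0083] F [-1.1  0.7  5.9] op 0.0507
(0.53, -0.15, 0.27) -> [1.74, -1.73, -21.58] [0.2, -0.2, 0.1]
(0.48, 0.2, 0.27) -> [36.64, -7.34, -21.48] [0.2, -0.2, 0.1]
(0.48, 0.405, 0.27) -> [57.14, -7.7, -21.41] [0.2, -0.2, 0.1]
```

Emit:
{"fn": "carry_out", "kwargs": {"series": [[0,[0,0,-2],[0,0,0]],[0,[0,0,-6],[0,0,0]],[0,[0.5,-1,-12],[0,0,0]],[0,[2,-2,-18],[0,0,0]],[0,[7,-3,-21.5],[0,0,0]],[0,[12,-4,-21.5],[0,0,0]],[0,[17,-5,-21.5],[0,0,0]],[0,[22,-6,-21.5],[0,0,0]],[0,[27,-6.5,-21.5],[0,0,0]],[0,[32,-7,-21.5],[0,0,0]],[0,[37,-7.7,-21.5],[0,0,0]],[0,[42,-7.7,-21.5],[0,0,0]],[0,[47,-7.7,-21.5],[0,0,0]],[0,[52,-7.7,-21.5],[0,0,0]],[0,[55,-7.7,-21.5],[0,0,0]],[0,[57,-7.7,-21.5],[0,0,0]],[0,[57,-7.7,-21.5],[0,0,0]],[0,[57,-7.7,-21.5],[0,0,0]],[0,[57,-7.7,-21.5],[0,0,0]]]}}

```text
time_s: 19.7
ee_pos: [0.4805, 0.4025, 0.2715]
eef_rot: [2.242, 2.199, 0.009]
force: [0.2, -1.1, -0.9]
opening: 0.0507
```

```bash
python3 - <<'E'
from h import *
s=st(); print(np.round(s['qpos'],3)); Y=tool(0,-.02+np.pi/2)
save('wrist','w6')
print([(np.round(px2w('top',p,.022),3)) for p in [(113,178),(162,185),(140,266),(88,257)]])
plan(((.48,.405,.027),Y))
E
```

```text
t 19.7 pos [0.4805 0.4025 0.2715] rot [2.2415 2.1994 0.009 ] F [ 0.2 -1.1 -0.9] op 0.0507
[-0.274  0.566 -0.816  1.429  0.418  1.318 -1.132]
[array([0.597, 0.456, 0.022]), array([0.582, 0.32 , 0.022]), array([0.362, 0.353, 0.022]), array([0.379, 0.491, 0.022])]
(0.48, 0.405, 0.027) -> [0.17, -0.17, 24.44] [0.3, -0.2, 0.1]
```

View pics/w6.png

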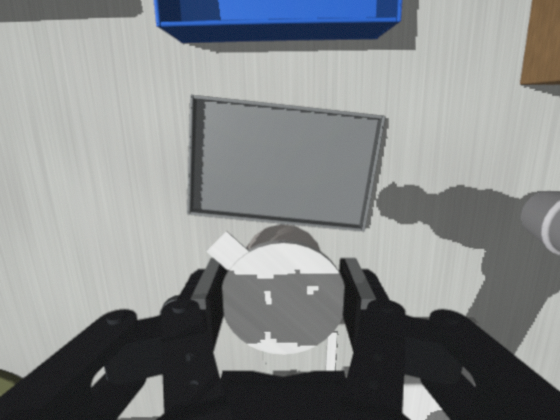

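```bash
python3 - <<'E'
from h import *
print([(np.round(px2w('wrist',p,.022),3)) for p in [(192,96),(385,117),(366,229),(189,213)]])
E
```

```text
[array([0.383, 0.494, 0.022]), array([0.598, 0.467, 0.022]), array([0.583, 0.334, 0.022]), array([0.367, 0.359, 0.022])]
```

Emit:
{"fn": "carry_out", "kwargs": {"series": [[0,[0.2,0.1,5],[0,0,0]],[0,[0.4,0.1,10],[0,0,0]],[0,[0.4,0.1,15],[0,0,0]],[0,[0.4,0.1,19],[0,0,0]],[0,[0.4,0.1,22],[0,0,0]],[0,[0.4,0.1,23.5],[0,0,0]],[0,[0.4,0.1,24.2],[0,0,0]],[0,[0.4,0.1,24.5],[0,0,0]],[0,[0.4,0.1,24.5],[0,0,0]]]}}

```text
time_s: 20.88
ee_pos: [0.4831, 0.4076, 0.0272]
eef_rot: [2.242, 2.199, 0.011]
force: [-0.6, 0.6, -0.2]
opening: 0.0505
```

Emit:
{"fn": "carry_out", "kwargs": {"series": [[0,[0,0,0.15],[0,0,0]],[0,[0,0,0.3],[0,0,0]],[0,[0,0,0.3],[0,0,0]]]}}

```text
time_s: 21.25
ee_pos: [0.4836, 0.4081, 0.0262]
eef_rot: [2.241, 2.198, 0.014]
force: [-0.7, -2.6, 10.5]
opening: 0.0503
```

Contact. Release and lift.

Emit:
{"fn": "carry_out", "kwargs": {"series": [[0.85,[0,0,-0.1],[0,0,0]],[0.85,[0,0,-0.1],[0,0,0]],[0.85,[0,0,-0.1],[0,0,0]],[0.85,[0,0,-3],[0,0,0]],[0.85,[0,0,-8],[0,0,0]],[0.85,[0,0,-14],[0,0,0]],[0.85,[0,0,-20],[0,0,0]],[0.85,[-4,0,-23],[0,0,0]],[0.85,[-8,0,-23],[0,0,0]],[0.85,[-8,0,-23],[0,0,0]]]}}

```text
time_s: 22.5
ee_pos: [0.4814, 0.3235, 0.2559]
eef_rot: [2.244, 2.192, 0.013]
force: [0.8, 0.6, 0.5]
opening: 0.0722
```

```bash
python3 - <<'E'
from h import *
s=st(); Y=tool(0,-.02+np.pi/2)
save('wrist','w7'); print([(np.round(d['position']),d['score'],px2w('wrist',d['position'],.044)) for d in finder.find_in('wrist','sealed1')])
save('top','t7')
for q in ['fresh1','sealed1']: print(q,[(np.round(d['position']),round(d['score'],2),np.round(px2w('top',d['position'],.04),3)) for d in finder.find_in('top',q)])
save('scene','s7'); m=camera_model('scene')
for q in ['fresh1']: print(q,[(np.round(d['position']),round(d['score'],2),np.round(px2w('scene',d['position'],.025),3)) for d in finder.find_in('scene',q)])
plan(((.50,.1,.27),Y),((.5,-.2,.27),Y),((.52,-.25,.27),Y))
E
```

```text
t 22.5 pos [0.4814 0.3235 0.2559] rot [2.2443 2.1916 0.0125] F [0.8 0.6 0.5] op 0.0722
[(array([282., 100.]), 0.84, array([0.48289823, 0.41062843, 0.044     ]))]
fresh1 [(array([396., 201.]), 0.87, array([ 0.559, -0.307,  0.04 ])), (array([440., 226.]), 0.81, array([ 0.497, -0.419,  0.04 ])), (array([406., 246.]), 0.75, array([ 0.44 , -0.331,  0.04 ])), (array([296., 181.]), 0.51, array([ 0.603, -0.043,  0.04 ]))]
sealed1 []
fresh1 [(array([234., 166.]), 0.78, array([ 0.452, -0.344,  0.025])), (array([212., 216.]), 0.6, array([ 0.592, -0.164,  0.025])), (array([209., 155.]), 0.48, array([ 0.492, -0.436,  0.025]))]
(0.5, 0.1, 0.27) -> [-22.76, 2.43, -1.56] [0.4, -0.3, 0.1]
(0.5, -0.2, 0.27) -> [-52.76, 2.96, -1.72] [0.4, -0.3, 0.1]
(0.52, -0.25, 0.27) -> [-57.72, 5.05, -1.73] [0.4, -0.3, 0.1]
```

View pics/t7.png

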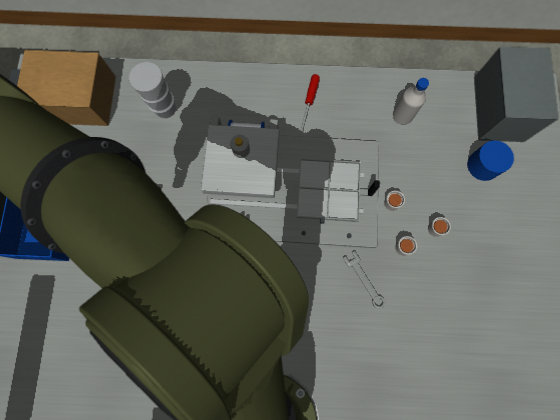

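Emit:
{"fn": "carry_out", "kwargs": {"series": [[0.85,[-6,0.6,-2],[0,0,0]],[0.85,[-12,1.2,-3],[0,0,0]],[0.85,[-18,1.5,-4],[0,0,0]],[0.85,[-24,2,-4],[0,0,0]],[0.85,[-30,2,-4],[0,0,0]],[0.85,[-36,2.5,-4],[0,0,0]],[0.85,[-42,2.7,-4],[0,0,0]],[0.85,[-48,3,-4],[0,0,0]],[0.85,[-54,3,-4],[0,0,0]],[0.85,[-57,3,-4],[0,0,0]],[0.85,[-57,3,-4],[0,0,0]],[0.85,[-57,3,-4],[0,0,0]],[0.85,[-57,3,-4],[0,0,0]]]}}

```text
time_s: 24.48
ee_pos: [0.4999, -0.2408, 0.2928]
eef_rot: [2.237, 2.204, 0.014]
force: [0.2, 0.1, 0.4]
opening: 0.0724
```

```bash
cat >> h.py <<'E'
YT=-.02+np.pi/2
def tubs(cam='wrist',q='fresh1',z=.04):
    m=camera_model(cam); camera(cam)
    for d in finder.find_in(cam,q): print(q,np.round(d['position']),round(d['score'],2),np.round(px2w(cam,d['position'],z,m),4))
E
python3 - <<'E'
from h import *
s=st(); tubs(); tubs('top'); save('wrist','w8')
Y=tool(0,YT)
for c in [(.5616,-.307),(.4404,-.333),(.496,-.42)]: plan(((*c,.021),Y))
E
```

```text
t 24.475 pos [ 0.4999 -0.2408  0.2928] rot [2.237  2.2039 0.0145] F [0.2 0.1 0.4] op 0.0724
fresh1 [280. 301.] 0.88 [ 0.4953 -0.41    0.04  ]
fresh1 [239. 244.] 0.84 [ 0.445  -0.3278  0.04  ]
fresh1 [335. 223.] 0.69 [ 0.5647 -0.3018  0.04  ]
fresh1 [395. 202.] 0.68 [ 0.5547 -0.3062  0.04  ]
fresh1 [405. 247.] 0.64 [ 0.4369 -0.3293  0.04  ]
fresh1 [440. 222.] 0.62 [ 0.5076 -0.4204  0.04  ]
(0.5616, -0.307, 0.021) -> [-6.54, 6.12, 27.18] [0.4, -0.3, 0.2]
(0.4404, -0.333, 0.021) -> [-9.34, -5.96, 27.08] [0.4, -0.3, 0.2]
(0.496, -0.42, 0.021) -> [-17.94, -0.25, 27.08] [0.4, -0.3, 0.2]
```

View pics/w8.png

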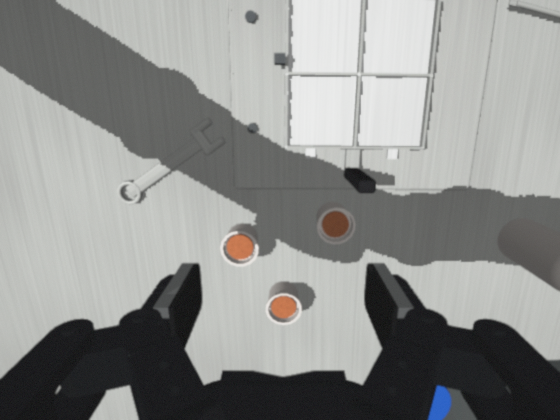

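```bash
python3 - <<'E'
from h import *
Y=tool(0,YT); m=camera_model('wrist')
for p in [(335,225),(240,248),(284,309)]:
    c=px2w('wrist',p,.04,m); print(np.round(c,4)); plan(((*c[:2],.015),Y))
E
```

```text
[ 0.5648 -0.3054  0.04  ]
(np.float64(0.5647836703720335), np.float64(-0.3053841906686312), 0.015) -> [-6.37, 6.43, 27.78] [0.4, -0.3, 0.2]
[ 0.4455 -0.3338  0.04  ]
(np.float64(0.4455472452540717), np.float64(-0.3337727595109149), 0.015) -> [-9.41, -5.45, 27.68] [0.4, -0.3, 0.2]
[ 0.4997 -0.4232  0.04  ]
(np.float64(0.49970515855192427), np.float64(-0.4231699305696646), 0.015) -> [-18.26, 0.12, 27.68] [0.4, -0.3, 0.2]
```

Emit:
{"fn": "carry_out", "kwargs": {"series": [[0.85,[-3,3,6],[0.4,0,0]],[0.85,[-6.4,6.3,12],[0.4,0,0]],[0.85,[-6.4,6.3,18],[0.4,0,0]],[0.85,[-6.4,6.3,21],[0.4,0,0]],[0.85,[-6.4,6.3,21],[0.4,0,0]],[0.85,[-6.4,6.3,25],[0.4,0,0]],[0.85,[-6.4,6.3,27.7],[0.4,0,0]],[0.85,[-6.4,6.3,27.7],[0.4,0,0]],[0,[-6.4,6.3,27.7],[0.4,0,0]],[0,[-6.4,6.3,27.7],[0.4,0,0]],[0,[-6.4,6.3,27.7],[0.4,0,0]],[0,[-6.4,6.3,27.7],[0.4,0,0]]], "force": 40}}

```text
time_s: 26.22
ee_pos: [0.5651, -0.3061, 0.0187]
eef_rot: [2.24, 2.202, 0.008]
force: [-0.5, 0.3, 5.8]
opening: 0.0444
```

```bash
cat >> h.py <<'E'
MID=np.array([.589,-.1285])
def bay(a,b): return MID+np.array([a+.02*b,b-.02*a])
E
python3 - <<'E'
from h import *
s=st(); Y=tool(0,YT)
b=bay(.04,-.04); plan(((*b,.16),Y),((*b,s['ee_pos'][2]+.034),Y))
E
```

```text
t 26.225 pos [ 0.5651 -0.3061  0.0187] rot [2.24   2.2023 0.008 ] F [-0.5  0.3  5.8] op 0.0444
(np.float64(0.6282), np.float64(-0.1693), 0.16) -> [13.83, 6.13, -14.06] [0.2, -0.2, 0.2]
(np.float64(0.6282), np.float64(-0.1693), np.float64(0.052727053911942656)) -> [13.8, 6.09, -3.33] [0.2, -0.2, 0.2]
```

Emit:
{"fn": "carry_out", "kwargs": {"series": [[0,[0,0,-2],[0,0,0]],[0,[0,0,-6],[0,0,0]],[0,[0,0,-11],[0,0,0]],[0,[1,1,-15],[0,0,0]],[0,[5,3,-15.5],[0,0,0]],[0,[9.5,5,-15.5],[0,0,0]],[0,[13.8,6.1,-15.5],[0,0,0]],[0,[13.8,6.1,-15.5],[0,0,0]],[0,[13.8,6.1,-15.5],[0,0,0]],[0,[13.8,6.1,-11],[0,0,0]],[0,[13.8,6.1,-7],[0,0,0]],[0,[13.8,6.1,-4.5],[0,0,0]],[0,[13.8,6.1,-3.6],[0,0,0]],[0,[13.8,6.1,-3.2],[0,0,0]],[0,[13.8,6.1,-3.1],[0,0,0]]]}}

```text
time_s: 28.1
ee_pos: [0.6289, -0.1698, 0.0515]
eef_rot: [2.24, 2.201, 0.009]
force: [0.7, 0.2, -0.2]
opening: 0.0448
```

Emit:
{"fn": "carry_out", "kwargs": {"series": [[0.7,[0,0,-0.1],[0,0,0]],[0.7,[0,0,-0.1],[0,0,0]],[0.7,[0,0,-0.1],[0,0,0]],[0.7,[0,0,-4],[0,0,0]],[0.85,[0,0,-10],[0,0,0]],[0.85,[-2,-3,-13],[0,0,0]],[0.85,[-5,-8,-16],[0,0,0]],[0.85,[-9,-13,-19],[0,0,0]],[0.85,[-13,-18.3,-19],[0,0,0]],[0.85,[-13,-18.3,-19],[0,0,0]],[0.85,[-13,-18.3,-19],[0,0,0]],[0.85,[-13,-18.3,-19],[0,0,0]]]}}

```text
time_s: 29.6
ee_pos: [0.444, -0.2955, 0.2402]
eef_rot: [2.237, 2.203, 0.011]
force: [0.4, -0.0, 0.5]
opening: 0.0726
```

```bash
python3 - <<'E'
from h import *
s=st(); tubs(); tubs('top')
plan(((.443,-.333,.016),tool(0,YT)))
E
```

```text
t 29.6 pos [ 0.444  -0.2955  0.2402] rot [2.2368 2.2032 0.0114] F [ 0.4 -0.   0.5] op 0.0726
fresh1 [281. 217.] 0.92 [ 0.4421 -0.3312  0.04  ]
fresh1 [328. 285.] 0.72 [ 0.4952 -0.413   0.04  ]
fresh1 [488.  48.] 0.63 [ 0.6412 -0.1664  0.04  ]
fresh1 [285. 184.] 0.72 [ 0.5921 -0.0137  0.04  ]
fresh1 [406. 248.] 0.57 [ 0.4363 -0.3296  0.04  ]
fresh1 [348. 173.] 0.54 [ 0.6319 -0.1824  0.04  ]
(0.443, -0.333, 0.016) -> [-3.8, -0.13, 22.38] [0.3, -0.2, 0.3]
```

Emit:
{"fn": "carry_out", "kwargs": {"series": [[0.85,[-3.8,-0.1,6],[0.3,0,0]],[0.85,[-3.8,-0.1,12],[0.3,0,0]],[0.85,[-3.8,-0.1,17],[0.3,0,0]],[0.85,[-3.8,-0.1,20.5],[0.3,0,0]],[0.85,[-3.8,-0.1,22.4],[0.3,0,0]],[0.85,[-3.8,-0.1,22.4],[0.3,0,0]],[0,[-3.8,-0.1,22.4],[0.3,0,0]],[0,[-3.8,-0.1,22.4],[0.3,0,0]],[0,[-3.8,-0.1,22.4],[0.3,0,0]],[0,[-3.8,-0.1,22.4],[0.3,0,0]]]}}

```text
time_s: 31.05
ee_pos: [0.4442, -0.3332, 0.0171]
eef_rot: [-2.238, -2.205, -0.005]
force: [0.0, 1.3, 6.1]
opening: 0.0443
```

```bash
python3 - <<'E'
from h import *
s=st(); Y=tool(0,YT)
b=bay(-.04,-.04); plan(((*b,s['ee_pos'][2]+.033),Y))
b=bay(-.04,.04); plan(((*b,s['ee_pos'][2]+.033),Y))
E
```

```text
t 31.05 pos [ 0.4442 -0.3332  0.0171] rot [-2.238  -2.2047 -0.0054] F [0.  1.3 6.1] op 0.0443
(np.float64(0.5482), np.float64(-0.16770000000000002), np.float64(0.05010006419023419)) -> [16.71, 10.16, -3.23] [0.1, -0.1, 0.3]
(np.float64(0.5498), np.float64(-0.0877), np.float64(0.05010006419023419)) -> [24.71, 10.2, -3.21] [0.1, -0.1, 0.3]
```

Emit:
{"fn": "carry_out", "kwargs": {"series": [[0,[0,0,-2],[0,0,0]],[0,[0,0,-6],[0,0,0]],[0,[0,0,-11],[0,0,0]],[0,[2,1,-15],[0,0,0]],[0,[6,3,-15.5],[0,0,0]],[0,[11,5.5,-15.5],[0,0,0]],[0,[16,8,-15.5],[0,0,0]],[0,[21,10.2,-15.5],[0,0,0]],[0,[24.7,10.2,-15.5],[0,0,0]],[0,[24.7,10.2,-15.5],[0,0,0]],[0,[24.7,10.2,-15.5],[0,0,0]],[0,[24.7,10.2,-11],[0,0,0]],[0,[24.7,10.2,-7],[0,0,0]],[0,[24.7,10.2,-4.5],[0,0,0]],[0,[24.7,10.2,-3.6],[0,0,0]],[0,[24.7,10.2,-3.2],[0,0,0]],[0,[24.7,10.2,-3.1],[0,0,0]]]}}

```text
time_s: 33.17
ee_pos: [0.5503, -0.0883, 0.0496]
eef_rot: [2.238, 2.203, 0.006]
force: [0.1, -0.1, -0.9]
opening: 0.0446
```

Emit:
{"fn": "carry_out", "kwargs": {"series": [[0.7,[0,0,-0.1],[0,0,0]],[0.7,[0,0,-0.1],[0,0,0]],[0.7,[0,0,-0.1],[0,0,0]],[0.7,[0,0,-4],[0,0,0]],[0.85,[0,0,-10],[0,0,0]],[0.85,[-3,-1,-15],[0,0,0]],[0.85,[-9,-2,-19],[0,0,0]],[0.85,[-15,-3,-19],[0,0,0]],[0.85,[-21,-4,-19],[0,0,0]],[0.85,[-27,-4.6,-19],[0,0,0]],[0.85,[-29,-4.6,-19],[0,0,0]],[0.85,[-29,-4.6,-19],[0,0,0]],[0.85,[-29,-4.6,-19],[0,0,0]]]}}

```text
time_s: 34.8
ee_pos: [0.5, -0.3755, 0.239]
eef_rot: [2.235, 2.207, 0.008]
force: [0.5, 0.7, 0.0]
opening: 0.0725
```

```bash
python3 - <<'E'
from h import *
s=st(); tubs(); tubs('top')
plan(((.499,-.4225,.016),tool(0,YT)))
E
```

```text
t 34.8 pos [ 0.5    -0.3755  0.239 ] rot [2.2352 2.2069 0.0083] F [0.5 0.7 0. ] op 0.0725
fresh1 [348. 172.] 0.82 [ 0.633  -0.1816  0.04  ]
fresh1 [440. 224.] 0.82 [ 0.5004 -0.4193  0.04  ]
fresh1 [315. 203.] 0.6 [ 0.5456 -0.0946  0.04  ]
(0.499, -0.4225, 0.016) -> [-4.67, -0.11, 22.32] [0.2, -0.1, 0.4]
```

Emit:
{"fn": "carry_out", "kwargs": {"series": [[0.85,[-4.6,-0.1,6],[0,0,0]],[0.85,[-4.6,-0.1,12],[0,0,0]],[0.85,[-4.6,-0.1,17],[0,0,0]],[0.85,[-4.6,-0.1,20.5],[0,0,0]],[0.85,[-4.6,-0.1,22.3],[0,0,0]],[0.85,[-4.6,-0.1,22.3],[0,0,0]],[0,[-4.6,-0.1,22.3],[0,0,0]],[0,[-4.6,-0.1,22.3],[0,0,0]],[0,[-4.6,-0.1,22.3],[0,0,0]],[0,[-4.6,-0.1,22.3],[0,0,0]]]}}

```text
time_s: 36.25
ee_pos: [0.5003, -0.4224, 0.0184]
eef_rot: [2.232, 2.203, 0.007]
force: [-0.5, 1.5, 7.3]
opening: 0.0448
```

```bash
python3 - <<'E'
from h import *
s=st(); Y=tool(0,YT)
b=bay(-.04,-.04); plan(((*b,s['ee_pos'][2]+.033),Y))
E
```

```text
t 36.25 pos [ 0.5003 -0.4224  0.0184] rot [2.2325 2.2033 0.0075] F [-0.5  1.5  7.3] op 0.0448
(np.float64(0.5482), np.float64(-0.16770000000000002), np.float64(0.05143751965196575)) -> [25.53, 4.47, -3.27] [0.4, 0.0, 0.4]
```

Emit:
{"fn": "carry_out", "kwargs": {"series": [[0,[0,0,-2],[0,0,0]],[0,[0,0,-6],[0,0,0]],[0,[0,0,-11],[0,0,0]],[0,[2,1,-15],[0,0,0]],[0,[6,2,-15.5],[0,0,0]],[0,[11,3,-15.5],[0,0,0]],[0,[16,4,-15.5],[0,0,0]],[0,[21,4.4,-15.5],[0,0,0]],[0,[25.5,4.4,-15.5],[0,0,0]],[0,[25.5,4.4,-15.5],[0,0,0]],[0,[25.5,4.4,-15.5],[0,0,0]],[0,[25.5,4.4,-11],[0,0,0]],[0,[25.5,4.4,-7],[0,0,0]],[0,[25.5,4.4,-4.5],[0,0,0]],[0,[25.5,4.4,-3.6],[0,0,0]],[0,[25.5,4.4,-3.2],[0,0,0]],[0,[25.5,4.4,-3.1],[0,0,0]]]}}

```text
time_s: 38.38
ee_pos: [0.548, -0.1685, 0.0505]
eef_rot: [2.232, 2.202, 0.008]
force: [0.8, -0.4, -0.4]
opening: 0.0451
```

Emit:
{"fn": "carry_out", "kwargs": {"series": [[0.7,[0,0,-0.1],[0,0,0]],[0.7,[0,0,-0.1],[0,0,0]],[0.7,[0,0,-0.1],[0,0,0]],[0.7,[0,0,-4],[0,0,0]],[0.5,[0,0,-10],[0,0,0]],[0.5,[0,2,-16],[0,0,0]],[0.5,[0,3,-22],[0,0,0]],[0.5,[0,3,-24],[0,0,0]],[0.5,[0,3,-24],[0,0,0]],[0.5,[0,3,-24],[0,0,0]]]}}

```text
time_s: 39.62
ee_pos: [0.5753, -0.1689, 0.2894]
eef_rot: [2.233, 2.203, 0.006]
force: [-0.3, 0.6, 0.2]
opening: 0.043
```

```bash
python3 - <<'E'
from h import *
s=st(); save('wrist','w9'); tubs('wrist','fresh1',.072); tubs('top','fresh1',.04); tubs('top','sealed1',.044)
for b in [(.04,-.04),(-.04,.04),(-.04,-.04)]: print(bay(*b))
e=(.5845,-.240,.083); print('handle px',w2px('wrist',(.5845,-.24,.11))); plan((e,tool(0,YT)))
E
```

```text
t 39.625 pos [ 0.5753 -0.1689  0.2894] rot [2.2334 2.2028 0.006 ] F [-0.3  0.6  0.2] op 0.043
fresh1 [254. 106.] 0.97 [ 0.5477 -0.0914  0.072 ]
fresh1 [329. 178.] 0.6 [ 0.6263 -0.167   0.072 ]
fresh1 [252. 176.] 0.55 [ 0.5435 -0.164   0.072 ]
fresh1 [345. 198.] 0.8 [ 0.5618 -0.1731  0.04  ]
fresh1 [349. 172.] 0.66 [ 0.634  -0.1835  0.04  ]
fresh1 [315. 199.] 0.6 [ 0.555  -0.0956  0.04  ]
sealed1 [123. 220.] 0.85 [0.4758 0.4032 0.044 ]
sealed1 [328. 191.] 0.26 [ 0.5774 -0.1281  0.044 ]
[ 0.6282 -0.1693]
[ 0.5498 -0.0877]
[ 0.5482 -0.1677]
handle px [291.0563736  254.98813909]
(0.5845, -0.24, 0.083) -> [-7.11, 0.81, 20.72] [0.4, 0.0, 0.4]
```

View pics/w9.png

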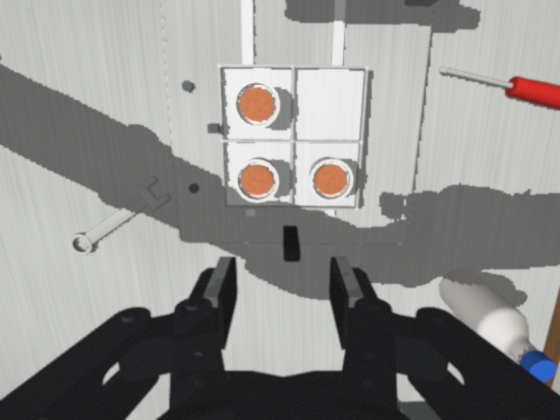

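Emit:
{"fn": "carry_out", "kwargs": {"series": [[0.5,[-3.5,0.4,6],[0,0,0]],[0.5,[-7.1,0.8,11],[0.4,0,0]],[0.5,[-7.1,0.8,15],[0.4,0,0]],[0.5,[-7.1,0.8,18],[0.4,0,0]],[0.5,[-7.1,0.8,20.7],[0.4,0,0]],[0.5,[-7.1,0.8,20.7],[0.4,0,0]],[0,[-7.1,0.8,20.7],[0.4,0,0]],[0,[-7.1,0.8,20.7],[0.4,0,0]],[0,[-7.1,0.8,20.7],[0.4,0,0]],[0,[-7.1,0.8,20.7],[0.4,0,0]]], "force": 50}}

```text
time_s: 41.22
ee_pos: [0.5847, -0.2399, 0.0847]
eef_rot: [2.236, 2.205, 0.0]
force: [-2.7, 1.1, 7.5]
opening: 0.0173
```

```bash
python3 - <<'E'
from h import *
s=st(); plan(((.5900,-.010,.0835),tool(0,YT)))
E
```

```text
t 41.225 pos [ 0.5847 -0.2399  0.0847] rot [2.2357e+00 2.2047e+00 4.0000e-04] F [-2.7  1.1  7.5] op 0.0173
(0.59, -0.01, 0.0835) -> [23.0, 0.21, 0.1] [0.1, 0.1, 0.3]
```

Emit:
{"fn": "carry_out", "kwargs": {"series": [[0,[0.5,0,0],[0,0,0]],[0,[1.5,0,0],[0,0,0]],[0,[3,0,0],[0,0,0]],[0,[5,0,0],[0,0,0]],[0,[7,0,0],[0,0,0]],[0,[9,0.1,0],[0,0,0]],[0,[11,0.1,0],[0,0,0]],[0,[13,0.1,0],[0,0,0]],[0,[15,0.1,0],[0,0,0]],[0,[17,0.1,0],[0,0,0]],[0,[19,0.15,0],[0,0,0]],[0,[20.7,0.15,0],[0,0,0]],[0,[22,0.2,0],[0,0,0]],[0,[22.7,0.2,0],[0,0,0]],[0,[23.1,0.2,0],[0,0,0]],[0,[23.4,0.2,0],[0,0,0]],[0,[23.4,0.2,0],[0,0,0]]]}}

```text
time_s: 43.35
ee_pos: [0.5899, -0.0099, 0.0847]
eef_rot: [2.237, 2.199, -0.005]
force: [1.1, -10.2, 7.0]
opening: 0.0168
```

Emit:
{"fn": "carry_out", "kwargs": {"series": [[0.5,[0,0,0],[0,0,0]],[0.5,[0,0,0],[0,0,0]],[0.5,[0,0,-3],[0,0,0]],[0.5,[0,0,-8],[0,0,0]],[0.5,[0,0,-14],[0,0,0]],[0.5,[0,0,-18],[0,0,0]],[0.5,[0,0,-18],[0,0,0]]]}}

```text
time_s: 44.22
ee_pos: [0.5909, -0.0074, 0.2678]
eef_rot: [2.234, 2.198, 0.001]
force: [-0.1, 1.1, -0.3]
opening: 0.0429
```

```bash
cat >> h.py <<'E'
def tool2(t): return R.from_euler('z',YAW)*R.from_euler('y',t)*R.from_euler('z',np.pi)*R.from_matrix(np.diag([1,-1,-1]))
def grasp(Lg,th,t):
    z=R.from_euler('z',YAW)
    return PIV+z.apply([Lg*np.sin(th)-.019*np.sin(t),0,Lg*np.cos(th)-.019*np.cos(t)])
E
python3 - <<'E'
from h import *
s=st(); print(np.round(s['qpos'],3))
plan(((.44,.1,.27),tool2(0)),((.44,.1,.27),tool2(-.22)))
E
```

```text
t 44.225 pos [ 0.5909 -0.0074  0.2678] rot [2.2336e+00 2.1979e+00 1.5000e-03] F [-0.1  1.1 -0.3] op 0.0429
[ 0.435  0.494 -0.758  1.536  0.358  1.248 -0.392]
(0.44, 0.1, 0.27) -> [10.5, -15.26, -0.37] [0.1, 0.5, -90.0]
(0.44, 0.1, 0.27) -> [10.5, -15.26, -0.37] [-9.8, -9.4, -89.5]
```

Emit:
{"fn": "carry_out", "kwargs": {"series": [[0.5,[2,-4,0],[0,0,-20]],[0.5,[5,-9,0],[0,0,-40]],[0.5,[8,-12,0],[0,0,-60]],[0.5,[10.5,-15.3,0],[0,0,-80]],[0.5,[10.5,-15.3,0],[0,0.5,-90]],[0.5,[10.5,-15.3,0],[0,0.5,-90]],[0.5,[10.5,-15.3,0],[0,0.5,-90]],[0.5,[10.5,-15.3,0],[0,0.5,-90]],[0.5,[10.5,-15.3,0],[0,0.5,-90]],[0.5,[10.5,-15.3,0],[0,0.5,-90]],[0.5,[10.5,-15.3,0],[-10,-9.5,-89.5]],[0.5,[10.5,-15.3,0],[-10,-9.5,-89.5]]]}}

```text
time_s: 45.72
ee_pos: [0.4372, 0.1002, 0.265]
eef_rot: [0.025, 2.918, -0.004]
force: [0.4, -0.2, 0.9]
opening: 0.0429
```

```bash
python3 - <<'E'
from h import *
s=st(); print(np.round(s['qpos'],3))
for L in (.14,.079): plan((grasp(L,-.45,-.22),tool2(-.22)))
E
```

```text
t 45.725 pos [0.4372 0.1002 0.265 ] rot [ 0.0245  2.9178 -0.004 ] F [ 0.4 -0.2  0.9] op 0.0429
[ 0.772  0.236 -1.349  2.043  0.452  0.901  0.746]
[0.42115939 0.10306468 0.15252054] -> [4.06, 0.27, 10.61] [-0.0, 0.2, 0.0]
[0.44768845 0.10261365 0.09759327] -> [2.69, 0.27, 16.55] [-0.0, 0.2, 0.0]
```

Emit:
{"fn": "carry_out", "kwargs": {"series": [[0.5,[2,0.25,5],[0,0,0]],[0.5,[4,0.25,10],[0,0,0]],[0.5,[4,0.25,10.6],[0,0,0]],[0.5,[4,0.25,10.6],[0,0,0]],[0.5,[3.4,0.25,13.5],[0,0,0]],[0.5,[2.7,0.25,16.5],[0,0,0]],[0.5,[2.7,0.25,16.5],[0,0,0]],[0.5,[2.7,0.25,16.5],[0,0,0]]]}}

```text
time_s: 46.72
ee_pos: [0.4482, 0.1027, 0.0997]
eef_rot: [0.026, 2.916, -0.003]
force: [0.6, 0.3, -0.4]
opening: 0.0427
```

```bash
python3 - <<'E'
from h import *
s=st(); print(np.round(s['qpos'],3)); save('wrist','w10')
plan((grasp(.079,-.45,-.22),tool2(-.22)))
E
```

```text
t 46.725 pos [0.4482 0.1027 0.0997] rot [ 0.0256  2.9159 -0.003 ] F [ 0.6  0.3 -0.4] op 0.0427
[ 0.315  0.471 -0.921  2.286  1.002  0.584  0.175]
[0.44768845 0.10261365 0.09759327] -> [0.09, -0.0, 0.2] [-0.0, 0.3, -0.0]
```

View pics/w10.png

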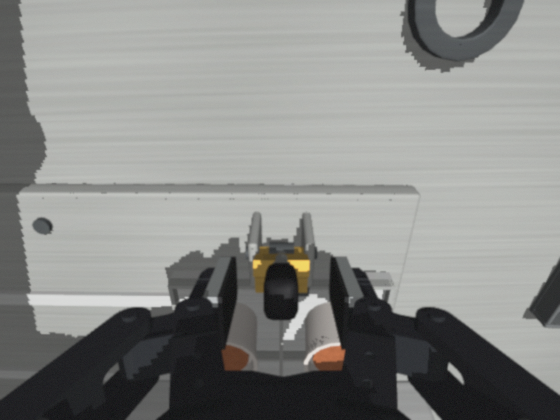

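Emit:
{"fn": "carry_out", "kwargs": {"series": [[0,[0.05,0,0.1],[0,0,0]],[0,[0.05,0,0.1],[0,0,0]],[0,[0.05,0,0.1],[0,0,0]],[0,[0.05,0,0.1],[0,0,0]],[0,[0.05,0,0.1],[0,0,0]]], "force": 70}}

```text
time_s: 47.4
ee_pos: [0.448, 0.1021, 0.0996]
eef_rot: [0.026, 2.914, -0.006]
force: [-4.3, -2.7, 12.6]
opening: 0.013
```

```bash
python3 - <<'E'
from h import *
s=st(); T=lambda th:-.22+.67*(th+.45)/.9
e=s['ee_pos']; off=e-grasp(.079,-.45,-.22); print('off',np.round(off*1000,1))
for th in np.linspace(-.45,.45,13):
    plan((grasp(.0915,th,T(th))+off,tool2(T(th))))
E
```

```text
t 47.4 pos [0.448  0.1021 0.0996] rot [ 0.0262  2.9139 -0.0058] F [-4.3 -2.7 12.6] op 0.013
off [ 0.3 -0.5  2. ]
[0.4426006  0.10218436 0.11087032] -> [0.28, -0.0, -1.22] [-0.1, 0.4, -0.0]
[0.44784406 0.10209521 0.11341837] -> [-0.29, -0.0, -1.35] [-0.1, 3.6, -0.0]
[0.45326625 0.10200302 0.11554614] -> [-0.87, -0.0, -1.43] [-0.1, 6.8, -0.0]
[0.45883405 0.10190836 0.1172413 ] -> [-1.45, -0.0, -1.47] [-0.1, 10.0, -0.1]
[0.46451349 0.1018118  0.11849412] -> [-2.03, -0.0, -1.47] [-0.1, 13.2, -0.1]
[0.47027001 0.10171393 0.11929749] -> [-2.61, -0.0, -1.42] [-0.1, 16.4, -0.1]
[0.47606856 0.10161535 0.11964696] -> [-3.18, -0.0, -1.32] [-0.1, 19.6, -0.1]
[0.48187391 0.10151665 0.11954081] -> [-3.75, 0.0, -1.18] [-0.1, 22.8, -0.1]
[0.48765078 0.10141843 0.11898002] -> [-4.3, 0.0, -0.99] [-0.1, 26.0, -0.1]
[0.49336409 0.10132129 0.11796825] -> [-4.83, 0.0, -0.76] [-0.1, 29.2, -0.1]
[0.49897914 0.10122583 0.11651188] -> [-5.34, 0.0, -0.5] [-0.1, 32.4, -0.1]
[0.50446184 0.10113261 0.11461989] -> [-5.84, 0.0, -0.19] [-0.1, 35.6, -0.1]
[0.50977888 0.10104221 0.11230388] -> [-6.3, 0.0, 0.16] [-0.1, 38.8, -0.1]
```

Emit:
{"fn": "carry_out", "kwargs": {"series": [[0,[0.1,0,-0.6],[0,0,0]],[0,[0.28,0,-1.2],[0,0,0]],[0,[0.28,0,-1.22],[0,0,0]],[0,[0.28,0,-1.22],[0,0,0]]]}}

```text
time_s: 47.9
ee_pos: [0.4428, 0.1021, 0.1109]
eef_rot: [0.027, 2.914, -0.006]
force: [5.6, -0.3, -7.7]
opening: 0.0126
```

```bash
python3 - <<'E'
from h import *
s=st(); T=lambda th:-.22+.67*(th+.45)/.9
off=np.array([.3,-.5,2])/1000; print(np.round((s['ee_pos']-grasp(.0915,-.45,-.22)-off)*1000,1))
for th in np.linspace(-.45,.45,13)[1:]:
    plan((grasp(.0915,th,T(th))+off,tool2(T(th))))
E
```

```text
t 47.9 pos [0.4428 0.1021 0.1109] rot [ 0.0268  2.9136 -0.0056] F [ 5.6 -0.3 -7.7] op 0.0126
[ 0.3 -0.1  0. ]
[0.44779563 0.10211692 0.1133969 ] -> [-0.54, 0.01, -0.13] [-0.1, 3.7, -0.1]
[0.45321782 0.10202474 0.11552467] -> [-1.12, 0.01, -0.22] [-0.1, 6.8, -0.1]
[0.45878562 0.10193008 0.11721984] -> [-1.7, 0.01, -0.26] [-0.1, 10.0, -0.1]
[0.46446506 0.10183352 0.11847266] -> [-2.28, 0.01, -0.25] [-0.1, 13.2, -0.1]
[0.47022157 0.10173565 0.11927602] -> [-2.86, 0.01, -0.2] [-0.1, 16.4, -0.1]
[0.47602013 0.10163706 0.1196255 ] -> [-3.43, 0.02, -0.1] [-0.1, 19.6, -0.1]
[0.48182548 0.10153836 0.11951935] -> [-4.0, 0.02, 0.04] [-0.1, 22.8, -0.1]
[0.48760235 0.10144014 0.11895856] -> [-4.55, 0.02, 0.23] [-0.1, 26.0, -0.1]
[0.49331566 0.10134301 0.11794679] -> [-5.08, 0.02, 0.45] [-0.1, 29.2, -0.1]
[0.49893071 0.10124754 0.11649041] -> [-5.59, 0.02, 0.72] [-0.1, 32.4, -0.1]
[0.50441341 0.10115433 0.11459843] -> [-6.09, 0.02, 1.03] [-0.1, 35.6, -0.1]
[0.50973044 0.10106393 0.11228241] -> [-6.55, 0.02, 1.38] [-0.1, 38.8, -0.1]
```

Emit:
{"fn": "carry_out", "kwargs": {"series": [[0,[-0.54,0,-0.13],[0,3.7,0]],[0,[-1.12,0,-0.22],[0,6.8,0]],[0,[-1.7,0,-0.26],[0,10,0]],[0,[-2.28,0,-0.25],[0,13.2,0]],[0,[-2.86,0,-0.2],[0,16.4,0]],[0,[-3.43,0,-0.1],[0,19.6,0]],[0,[-4.0,0,0.04],[0,22.8,0]],[0,[-4.55,0,0.23],[0,26,0]],[0,[-5.08,0,0.45],[0,29.2,0]],[0,[-5.08,0,0.45],[0,29.2,0]]]}}

```text
time_s: 49.15
ee_pos: [0.4902, 0.1008, 0.116]
eef_rot: [-0.026, -2.85, 0.0]
force: [-7.4, 0.7, -6.5]
opening: 0.0125
```

```bash
python3 - <<'E'
from h import *
s=st(); print(np.round(s['qpos'],3)); T=lambda th:-.22+.67*(th+.45)/.9
off=np.array([.3,-.5,2])/1000; print(np.round((s['ee_pos']-grasp(.0915,.225,T(.225))-off)*1000,1))
for th,L in [(.3,.0915),(.375,.0915),(.45,.0915),(.47,.085),(.47,.079)]: plan((grasp(L,th,T(th))+off,tool2(T(th))))
E
```

```text
t 49.15 pos [0.4902 0.1008 0.116 ] rot [-2.5600e-02 -2.8503e+00  4.0000e-04] F [-7.4  0.7 -6.5] op 0.0125
[ 0.375  0.793 -1.039  1.726  0.524  1.273  0.727]
[-3.1 -0.6 -1.9]
[0.49893071 0.10124754 0.11649041] -> [-0.82, 0.06, -0.3] [-0.1, 2.7, -0.1]
[0.50441341 0.10115433 0.11459843] -> [-1.4, 0.06, -0.27] [-0.1, 5.9, -0.1]
[0.50973044 0.10106393 0.11228241] -> [-1.97, 0.06, -0.2] [-0.1, 9.1, -0.1]
[0.50817286 0.10109041 0.10579975] -> [-2.01, 0.07, 0.46] [-0.1, 10.0, -0.1]
[0.50545593 0.1011366  0.10045034] -> [-1.9, 0.07, 1.05] [-0.1, 10.0, -0.1]
```

Emit:
{"fn": "carry_out", "kwargs": {"series": [[0,[-0.15,0,-0.3],[0,0.5,0]],[0,[-0.82,0,-0.35],[0,2.7,0]],[0,[-1.4,0,-0.3],[0,5.9,0]],[0,[-1.97,0,-0.2],[0,9.1,0]],[0,[-1.97,0,-0.2],[0,9.1,0]]]}}

```text
time_s: 49.78
ee_pos: [0.5071, 0.1005, 0.111]
eef_rot: [-0.023, -2.683, -0.001]
force: [-8.5, -0.2, -4.9]
opening: 0.0127
```

```bash
python3 - <<'E'
from h import *
s=st(); t=np.pi-0; Rm=R.from_rotvec(s['eef_rot']).as_matrix(); g=s['ee_pos']-.019*Rm[:,2]-PIV; print('ang',np.arctan2(g[0],g[2]),'L',np.linalg.norm(g))
T=lambda th:-.22+.67*(th+.45)/.9
off=np.array([.3,-.5,2])/1000
for th,L in [(.45,.0915),(.47,.085),(.48,.079)]: plan((grasp(L,th,T(.45))+off,tool2(T(.45))))
E
```

```text
t 49.775 pos [0.5071 0.1005 0.111 ] rot [-2.2600e-02 -2.6829e+00 -7.0000e-04] F [-8.5 -0.2 -4.9] op 0.0127
ang 0.42598812749787707 L 0.09114715077683186
[0.50973044 0.10106393 0.11228241] -> [-0.17, 0.06, -0.23] [-0.2, -0.5, -0.0]
[0.50842662 0.1010861  0.10567481] -> [-0.35, 0.06, 0.42] [-0.2, -0.5, -0.0]
[0.50641213 0.10112035 0.0999641 ] -> [-0.42, 0.06, 1.02] [-0.2, -0.5, -0.0]
```

Now seat it: push to the stop and in, then release.

Emit:
{"fn": "carry_out", "kwargs": {"series": [[0,[-0.35,0,0],[0,0,0]],[0,[-0.35,0,0.4],[0,0,0]],[0,[-0.42,0,0.9],[0,0,0]],[0,[-0.42,0,1.0],[0,0,0]],[0,[-0.42,0,1.0],[0,0,0]]], "force": 40}}

```text
time_s: 50.4
ee_pos: [0.5043, 0.1008, 0.101]
eef_rot: [-0.02, -2.678, 0.0]
force: [-7.3, -0.9, 5.2]
opening: 0.0128
```

```bash
python3 - <<'E'
from h import *
s=st(); Rm=R.from_rotvec(s['eef_rot']).as_matrix(); g=s['ee_pos']-.019*Rm[:,2]-PIV; print('ang',np.arctan2(g[0],g[2]),'L',np.linalg.norm(g))
E
```

```text
t 50.4 pos [0.5043 0.1008 0.101 ] rot [-2.0200e-02 -2.6783e+00  2.0000e-04] F [-7.3 -0.9  5.2] op 0.0128
ang 0.4457973793907288 L 0.08095445639842204
```

Emit:
{"fn": "carry_out", "kwargs": {"series": [[0.5,[0,0,0],[0,0,0]],[0.5,[0,0,0],[0,0,0]],[0.5,[0,0,0],[0,0,0]],[0.5,[0,0,-3],[0,0,0]],[0.5,[0,0,-7],[0,0,0]],[0.5,[0,0,-12],[0,0,0]],[0.5,[0,0,-18],[0,-10,0]],[0.5,[8,0,-22],[0,-20,0]],[0.5,[12,0,-22],[0,-26,0]],[0.5,[12,0,-22],[0,-26,0]],[0.5,[12,0,-22],[0,-26,0]]]}}

```text
time_s: 51.78
ee_pos: [0.4956, 0.101, 0.3521]
eef_rot: [-0.025, -3.134, 0.008]
force: [0.3, -0.8, -0.9]
opening: 0.0426
```

```bash
python3 - <<'E'
from h import *
s=st(); save('scene','s11',(180,130,460,400),2.2)
m=camera_model('scene')
for L in (.062,.092): print(np.round((w2px('scene',bat(L,.45),m)-[180,130])*2.2))
tubs('scene','sealed1',.04); tubs('top','fresh1',.07)
E
```

```text
t 51.775 pos [0.4956 0.101  0.3521] rot [-0.0245 -3.1338  0.008 ] F [ 0.3 -0.8 -0.9] op 0.0426
[248. 253.]
[237. 237.]
sealed1 [382. 360.] 0.79 [0.4789 0.4073 0.04  ]
sealed1 [378. 376.] 0.21 [0.5056 0.4335 0.04  ]
```

View pics/s11.png

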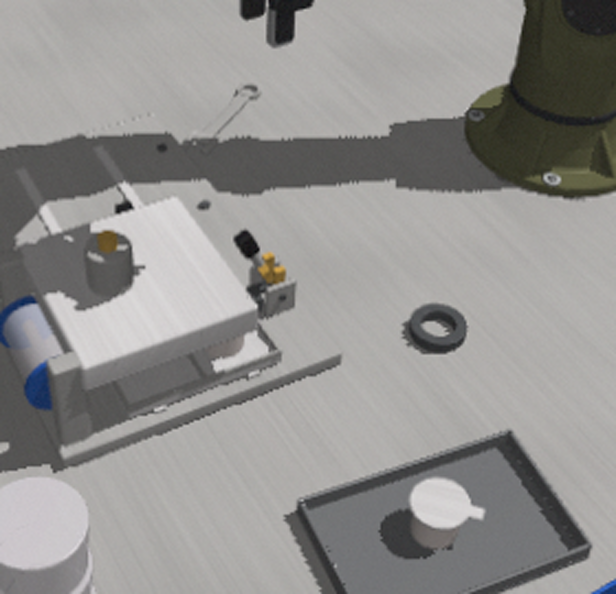

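```bash
python3 -c "
from rig import arm; print(arm.finish_job())"
```

```text
the job is handed in; nothing more can be done
None
```

The batch is changed and the job is handed in, at about 52 s of the 210 s allowed; no verdict came back.

**What I did:** I released the toggle and drew the tray out 230 mm to its stop. The one sealed tub went into the outfeed tray, and the three fresh tubs into separate bays. I then slid the tray back 230 mm to its home stop and flipped and seated the toggle.

**Last checks:**
- **Toggle:** before I let go, the arm's position put it within about 0.01 rad of locked and drawn fully in. The last picture shows the bat at the locked place.
- **Sealed tub:** it stands upright near the middle of the outfeed tray, and no other sealed tub was seen.
- **Fresh tubs:** all three were upright in their bays just before the tray went home. Under the head only one could be seen afterwards, so the other two were not checked again.
- **Other things on the table:** the wrench and bearing look untouched. The arm is clear of everything.

**What went wrong or disagreed:**
- **First flip:** the wrist reached its joint limits before the end and the fingers slid up the grip. I finished the swing with less tilt, and a picture confirmed the toggle was released.
- **Second flip:** it ran about 3 mm behind plan half way, so I drew the toggle out a little further before going on.
- **Cameras:** they disagreed by 3–5 mm on some positions, and I used averages or the wrist view.

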